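# Set out the dollhouse order on its outlined pads

### The job

Set out the finished miniatures for an order: stand the copper kettle upright inside the copper ring, the red sled inside the red outline and the blue chest inside the blue outline, the sled and the chest centred and lined up with their outlines (either way round). The blue chest is in the middle of the stack: lift the green chest off first, and at the end have the green one back, centred and square, on the large wooden chest, which stays where it is. Leave the bookcase and the file alone.

Things in the scene. Friction and masses are not known exactly. Their poses are not given: they have to be found in the camera images.
- kettle: miniature copper kettle: round body 56 mm wide at most, 38 high, lid knob to 44 mm, spout to +x reaching 46 mm from the axis; over the top an upright handle: a dark wooden bar 54 long (x), 10 wide (y), 60 to 68 mm high, on two posts 24 mm either side of the axis (along x). 80 to 170 g. Origin: centre of the underside; z up
- sled: red-painted toy sled with two pale stripes, 110 long (x) by 44 wide (y) by 24 mm high (the two curled runner tips at +x and their pale cross rod stand up to 33 mm); its straight sides run the full height, 44 mm apart. About 50 g. Origin: centre of the underside, at table level
- chest_large: miniature varnished natural-wood chest, 100 (x) by 66 (y) by 28 mm high, flat top, solid, small brass latch on the -x face; the bottom of a stack of three chests; about 140 g. Origin: centre of the underside. It stays where it is
- chest_middle: miniature blue chest, 84 (x) by 52 (y) by 24 mm high, flat top, about 80 g; at the start it stands on the large chest, under the green one. Origin: centre of the underside
- chest_small: miniature green chest, 66 (x) by 38 (y) by 22 mm high, flat top, about 40 g; at the start it stands on the blue chest, at the top of the stack. Origin: centre of the underside
- kettle_pad: round pale pad, 96 mm across, 4 mm thick, fixed to the table, with a copper-coloured ring of 72 mm inner diameter painted on it. Origin: centre of its underside (the top is 4 mm above)
- sled_pad: rectangular pale pad, 144 (x) by 78 (y), 4 mm thick, fixed, with a red painted rectangular outline, 128 (x) by 62 (y) mm inside. Origin: centre of its underside; x along its length
- chest_pad: rectangular pale pad, 118 (x) by 86 (y), 4 mm thick, fixed, with a blue painted rectangular outline, 102 (x) by 70 (y) mm inside. Origin: centre of its underside; x along its length
- bookcase: unfinished pale basswood bookcase miniature standing loose to one side, 34 (x) by 90 (y) by 130 mm high, open shelves to +x, light and easily tipped: a bystander. Origin: centre of the underside
- file: steel flat file lying loose on the other side, 235 long (x, round wooden handle to -x), 22 wide, 18 mm high at the handle: a bystander. Origin: on the table, near mid-length. (A low wooden offcut bin, up to 100 mm high, is fixed beyond the work at x 0.80 to 0.94, y -0.23 to -0.01.)
There are look-alikes about, which are no part of the job. Of the things like the sled, leave any that is pink or turquoise; of the rest the larger one is meant.

How it is judged:
At the end, for the whole second after the job is handed in: Kettle, sled and blue chest stand flat on their own pads within 15 mm of centre, sled and chest lined up within 15 degrees; the green chest stands on the large one within 12 mm and 15 degrees; the large chest is within 20 mm of its start; all released and at rest (horizontal distance between kettle and kettle_pad below 0.015 m and z of kettle in the frame of kettle_pad between 0.001 and 0.008 m and angle between each of kettle, sled, chest_middle, chest_small's own z axis and vertical below 0.12 rad and linear speed of each of kettle, sled, chest_middle, chest_small, chest_large below 0.02 m/s and angular speed of each of kettle, sled, chest_middle, chest_small below 0.2 rad/s and horizontal distance between sled and sled_pad below 0.015 m and z of sled in the frame of sled_pad between 0.001 and 0.008 m and angle between the x axis of sled and the x axis of sled_pad, either way round below 0.26 rad and horizontal distance between chest_middle and chest_pad below 0.015 m and z of chest_middle in the frame of chest_pad between 0.001 and 0.008 m and angle between the x axis of chest_middle and the x axis of chest_pad, either way round below 0.26 rad and horizontal distance between chest_small and chest_large below 0.012 m and z of chest_small in the frame of chest_large between 0.025 and 0.032 m and angle between the x axis of chest_small and the x axis of chest_large, either way round below 0.26 rad and distance of chest_large from where it was at the start of the episode below 0.02 m and angle between chest_large's own z axis and vertical below 0.1 rad); the robot touches nothing.
It fails at once if the bookcase is moved by more than 20 mm or tipped (distance of bookcase from where it was at the start of the episode above 0.02 m or angle between bookcase's own z axis and vertical above 0.3 rad).
It fails at once if the file is moved by more than 20 mm (distance of file from where it was at the start of the episode above 0.02 m).
It also fails if it takes over 136 s, if anything falls off the work surface, if the arm or the gripper's body presses on something with over 40 N, if the wrist force passes 120 N, or if a joint passes its speed limit or range.

### The arm

A 6-joint arm with a two-finger parallel gripper is mounted at the origin on the work surface. World frame = base frame: x ahead of the robot, y to its left, z up, the work surface at z = 0. Lengths are in m, angles in rad, forces in N, time in s.
With the tool pointing down it reaches from about 0.375 to 0.975 m from the base axis. Payload 3.8 kg.
Tool frame: the origin (TCP) lies at the very end of the fingers, on their centre line; the grasp point (between the pads) lies arm.pinch_z behind it (arm.pinch_z is the distance from the TCP to the grasp point, in m); z points along the fingers, y is the direction in which the jaws open and shut (so a half turn about z gives the same grasp; the last joint's range is limited). The gripper opens to 85 mm and grips with 20 to 120 N. Pads are 22 mm wide; open, the fingers measure 114 mm over their backs; the gripper's body (76 mm by 85 mm) begins 54 mm behind the grasp point. The pads swing forward as they close: fully open they stand 13 mm farther back than shut.
Start: joints at [1.228, 0.264, 1.604, -0, 1.274, -0.037], TCP at [0.203, 0.644, 0.231] pointing down, gripper open.
Joint ranges: [-2.63, 2.63], [-0.94, 2.18], [0.31, 2.57], [-1.31, 4.45], [0, 2.66], [-2.55, 2.55]. Speed limits (rad/s): [2.57, 2.57, 3.14, 3.14, 3.14, 3.14].

### API

Orientations are given as a unit quaternion [x, y, z, w].
In Python, from rig import readout, imaging, arm gives the robot as it stands.
- The arm moves only by the shell command python3 -m jog 'ROWS'. ROWS is JSON, a list of rows, each a list of 7 numbers: the shift along the tool's x, y, z in mm, then the turn, a rotation vector about the tool's x, y, z in rad, then the gripper command: -1 is shut, 1 is fully open, values between are in proportion. A call has exactly 8 rows; each row shifts and turns the pose as measured when the row begins, along the tool's axes as they then stand; what a row does not reach is not made up. A row lasts 1/12 s, in which the tool goes at most 41.7 mm and 7.16 degrees, less where a joint would pass 70% of its speed; a pose out of reach is approached as far as the arm can. A call with a gripper value outside its range is refused whole. The fingers move at their own pace and stop on an object; the grip force is fixed at half the most. Time passes only in rows, so rows that do not move let the fingers close, or fill a call up. It gives the time, the measured TCP pose, the force and the opening at its end, in the units of the state.
- readout.get_state(): the state, without advancing time (a new reading comes with each control period).
- imaging.grab_frame(name): name is "scene" or "top" or "wrist"; returns the picture (384x512x3 uint8, red, green, blue); there is no depth.
- imaging.camera_model(name): a dict with "K" (3x3 intrinsics, pixels), "view" (4x4, takes a point from world to camera coordinates). Camera axes: x right, y down, z forward; pixel columns grow to the right and rows downward; lengths in m; the calibration is good to about 2 mm. A picture is of the moment at which its call begins: read the wrist's pose just before it. camera_model takes no time and is no camera call; for the wrist camera it gives the pose at the moment of the call.
- arm.job_done(): hands the job in, once; it reports no verdict.
Trained networks look in the newest picture that a camera, given by its name, has taken for a name from the list of things; names that differ only in an ending like _2 or _b are one class to them, and where a whole thing is asked for, a point or a joint stands for the part that bears it (a point fixed in the world has none). Each returns a list of dicts, best first, with "p" (0 to 1); they miss things now and then, are a little off and sometimes report something else, mostly with a low value. They report only what shows in the picture. A call takes as long as a camera call. They do not tell look-alikes from the thing itself.
- imaging.regions_of(camera, target): "mask" (384x512 bool, what is visible of it) and "bbox" ([centre column, centre row, width, height] in pixels, round what is visible of it).
The state is a dict: "time": time; "joints": joint angles; "qd": joint speeds; "tau": joint torques, N m; "ee_pos": TCP position; "eef_rot": TCP orientation; "ft_force": force on the tool from outside, world axes, zero at the start; "moment": the same for the moment, N m; "finger_gap": finger opening in m.
Only numpy, scipy, OpenCV 4.12 (cv2) and the standard library are available. Lean on these libraries where they do the work, as an engineer would, in place of code of your own. Each camera call takes 0.05 s, during which the arm holds its last target. There are 200 camera calls.

## Working session

There is one attempt and no reset: what is moved stays moved. The work goes in short steps, Python scripts to look and compute and a shell command to move; the robot and the scene stay as the last step left them, time stands still between calls to the robot, and variables do not carry over. Pictures are saved under pics/ and viewed, about 12 in all and at most 16, crops included, and the job is handed in when it is done.

```bash
ls; mkdir -p pics; python3 - <<'E'
from rig import readout, imaging, arm
import cv2,numpy as np
print(readout.get_state(), arm.pinch_z)
for n in ("scene","top"):
    im=imaging.grab_frame(n); cv2.imwrite(f"pics/{n}0.png",im[:,:,::-1])
    m=imaging.camera_model(n); print(n,np.round(m["K"],1).tolist(),np.round(m["view"],3).tolist())
E
```

```text
pics
{'time': 0.0, 'joints': array([ 1.22809955e+00,  2.64759602e-01,  1.60538431e+00, -1.97842469e-05,
        1.27370185e+00, -3.68584812e-02]), 'qd': array([ 0.00016903, -0.00025368,  0.00052753,  0.00067938,  0.00011698,
        0.00084475]), 'tau': array([-4.20024589e-04, -5.15129614e+01, -3.67304599e+01,  2.48297221e-05,
        1.31697144e-02,  1.87169491e-05]), 'ee_pos': array([0.20297097, 0.64298759, 0.22995212]), 'eef_rot': array([ 1.52320893e-01,  9.88330449e-01, -1.10811137e-03, -2.03227928e-04]), 'ft_force': array([ 0.08575472, -0.26564474, -0.46177623]), 'moment': array([ 0.01976207,  0.0217887 , -0.00142363]), 'finger_gap': 0.08520329131953074} 0.0187
scene [[475.8, 0.0, 261.1], [0.0, 475.8, 195.9], [0.0, 0.0, 1.0]] [[-0.802, 0.598, -0.009, 0.451], [0.375, 0.491, -0.786, -0.164], [-0.465, -0.633, -0.618, 1.576], [0.0, 0.0, 0.0, 1.0]]
top [[406.0, 0.0, 252.7], [0.0, 406.0, 195.6], [0.0, 0.0, 1.0]] [[0.014, -1.0, 0.005, 0.004], [-0.996, -0.015, -0.085, 0.557], [0.085, -0.004, -0.996, 1.321], [0.0, 0.0, 0.0, 1.0]]
```

View pics/top0.png

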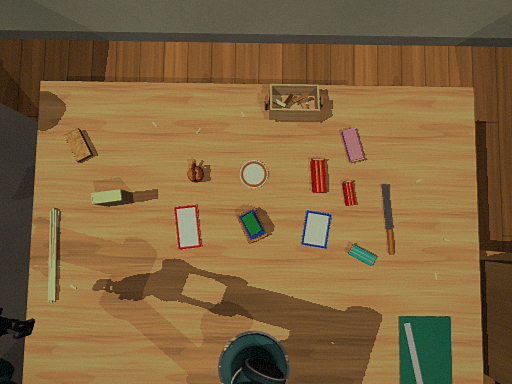

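View pics/scene0.png

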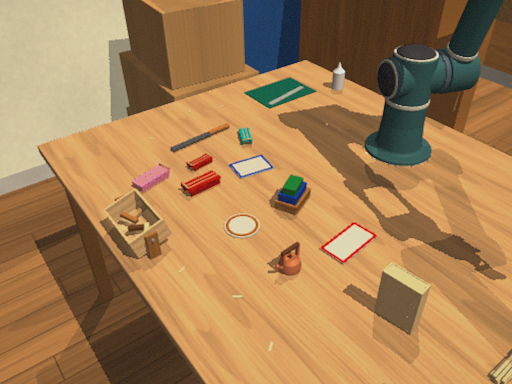

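The top view shows the kettle at (196,172), its pad at (254,174), and the stack at (253,224). The sled pad is at (188,227) and the chest pad at (316,229). The sled look-alikes are large red (319,175), small red (349,193), pink (353,145) and turquoise (362,254). The large red one at (319,175) fits the description, because it is neither pink nor turquoise and is bigger than the other red one.

```bash
cat > h.py <<'E'
from rig import readout, imaging, arm
import cv2,numpy as np
def ray(m,uv):
    V=m["view"];R=V[:3,:3];c=-R.T@V[:3,3]
    d=np.linalg.solve(m["K"],np.c_[np.atleast_2d(uv),np.ones(len(np.atleast_2d(uv)))].T)
    return c,(R.T@d).T
def onz(m,uv,z):
    c,d=ray(m,uv); return c+d*((z-c[2])/d[:,2])[:,None]
def tri(m1,u1,m2,u2):
    c1,d1=ray(m1,u1);c2,d2=ray(m2,u2);d1=d1[0];d2=d2[0]
    A=np.c_[d1,-d2];s=np.linalg.lstsq(A,c2-c1,rcond=None)[0]
    p,q=c1+s[0]*d1,c2+s[1]*d2
    return (p+q)/2,np.linalg.norm(p-q)
def rect(m,mask,z):
    """min-area rectangle of mask projected on plane z: centre, long, short, yaw of long axis"""
    cs,_=cv2.findContours(mask.astype(np.uint8),0,cv2.CHAIN_APPROX_NONE)
    c=max(cs,key=cv2.contourArea)[:,0].astype(float)
    P=onz(m,c,z)[:,:2]*1000
    (x,y),(w,h),a=cv2.minAreaRect(P.astype(np.float32))
    if w<h: w,h,a=h,w,a+90
    return np.round([x,y,w,h,(a+90)%180-90],1)
def proj(m,P):
    p=(m["K"]@(m["view"]@np.r_[P,1])[:3]);return p[:2]/p[2]
E
python3 - <<'E'
from h import *
H=dict(kettle=.03,sled=.024,chest_large=.028,chest_middle=.052,chest_small=.074,kettle_pad=.004,sled_pad=.004,chest_pad=.004,bookcase=.13,file=.005)
res={}
for n in("top","scene"):
    imaging.grab_frame(n);m=imaging.camera_model(n)
    for k,z in H.items():
        for r in imaging.regions_of(n,k)[:5]:
            if r["p"]<.3: continue
            print(n,k,round(r["p"],2),np.round(r["bbox"]).astype(int).tolist(),rect(m,r["mask"],z).tolist())
            res.setdefault((n,k),r)
mt,ms=imaging.camera_model("top"),imaging.camera_model("scene")
for k in H:
    if ("top",k) in res and ("scene",k) in res:
        c=[np.array(np.nonzero(res[n,k]["mask"])[::-1]).mean(1) for n in("top","scene")]
        print("tri",k,tri(mt,c[0],ms,c[1]))
im=cv2.imread("pics/top0.png")[130:215,285:400]
cv2.imwrite("pics/crop0.png",cv2.resize(im,None,fx=6,fy=6,interpolation=cv2.INTER_CUBIC))
E
```

```text
top kettle 0.69 [196, 174, 14, 20] [629.9, 201.5, 61.8, 53.7, -27.4]
top sled 0.98 [318, 175, 14, 37] [628.9, -202.7, 121.1, 50.1, 0.1]
top sled 0.78 [350, 193, 15, 28] [570.2, -306.4, 83.5, 35.8, 10.4]
top sled 0.58 [353, 147, 16, 30] [736.1, -315.5, 109.1, 50.2, 17.0]
top sled 0.3 [253, 237, 23, 17] [427.4, 31.8, 48.3, 10.6, 30.7]
top chest_large 0.58 [255, 238, 20, 12] [420.4, 1.0, 68.8, 32.6, -89.2]
top chest_middle 0.71 [251, 225, 23, 29] [460.8, 15.8, 83.9, 50.3, 29.1]
top chest_middle 0.57 [111, 196, 46, 13] [540.9, 470.2, 135.8, 51.7, -81.9]
top chest_small 0.6 [252, 224, 23, 24] [463.9, 16.6, 66.4, 38.5, 30.0]
top kettle_pad 0.8 [255, 173, 28, 28] [633.3, 12.1, 94.6, 91.9, -89.1]
top sled_pad 0.89 [186, 227, 27, 49] [452.0, 229.4, 144.6, 84.5, 7.1]
top chest_pad 0.68 [316, 230, 32, 33] [447.1, -198.0, 122.5, 84.3, -12.6]
top bookcase 0.9 [111, 195, 46, 13] [534.8, 441.8, 130.3, 45.3, -85.0]
top file 0.79 [387, 219, 11, 70] [487.5, -441.2, 235.1, 23.4, 4.7]
top file 0.47 [251, 224, 18, 21] [465.4, 16.7, 70.1, 40.3, 27.5]
scene kettle 0.85 [288, 258, 27, 39] [631.0, 199.3, 112
[... 1348 characters left out ...]
p.float64(0.02189632931685927))
tri chest_middle (array([0.45850704, 0.01200948, 0.01844923]), np.float64(0.004624331872606375))
tri chest_small (array([0.46564082, 0.01557133, 0.06262542]), np.float64(0.003321814509838742))
tri kettle_pad (array([0.63408713, 0.01107933, 0.00147533]), np.float64(0.0015960854321369286))
tri sled_pad (array([ 0.45303863,  0.22906632, -0.00152983]), np.float64(0.0025666281154700286))
tri chest_pad (array([ 0.45114719, -0.20063909,  0.00133541]), np.float64(0.006907905481254424))
tri bookcase (array([0.5404695 , 0.46113248, 0.06950742]), np.float64(0.0023893956507058836))
tri file (array([ 0.49432759, -0.4369598 ,  0.01202355]), np.float64(0.003068108469771928))
```

View pics/crop0.png

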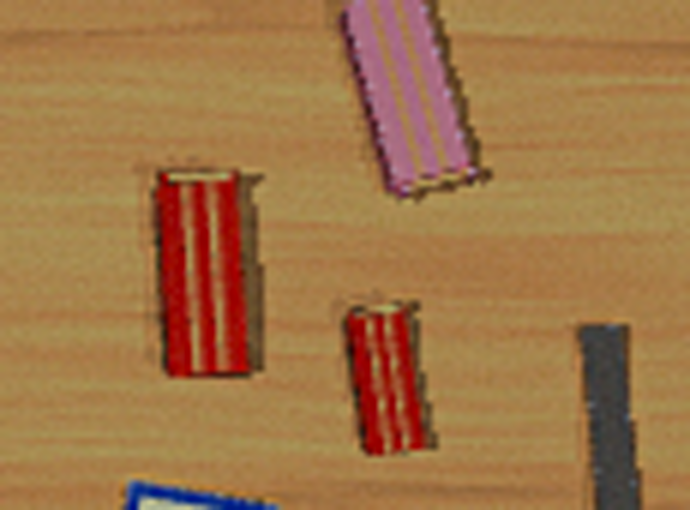

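The crop confirms it. The large red sled is at crop (205,270), which is top (319,175); the smaller red one is at (385,380) and the pink one is above right. I'll write a planning helper that only prints distances, and start towards the stack.

```bash
cat > plan.py <<'E'
# usage: plan.py x_mm y_mm z_mm jaw_deg [more waypoints] : print tool-frame rows towards it
import sys,numpy as np
from scipy.spatial.transform import Rotation as R
from rig import readout
s=readout.get_state();p=s["ee_pos"]*1000;q=R.from_quat(s["eef_rot"])
y=q.apply([0,1,0]);print("now",np.round(p,1),"jaw",round(np.degrees(np.arctan2(y[1],y[0])),1),"t",round(s["time"],2),"gap",round(s["finger_gap"]*1000,1),"F",np.round(s["ft_force"],1),"j",np.round(s["joints"],2))
a=[float(v) for v in sys.argv[1:]]
for i in range(0,len(a),4):
    t=np.array(a[i:i+3]);j=np.radians(a[i+3]);Y=np.array([np.cos(j),np.sin(j),0]);Z=np.array([0,0,-1.])
    T=R.from_matrix(np.c_[np.cross(Y,Z),Y,Z])
    d=t-p;rv=(q.inv()*T).as_rotvec()
    n=int(np.ceil(max(np.linalg.norm(d)/40,np.degrees(np.linalg.norm(rv))/7,1)))
    rows=[]
    for k in range(n):
        qk=q*R.from_rotvec(rv*k/n)
        rows.append([int(round(v)) for v in qk.inv().apply(d/n)]+[round(float(v),3) for v in rv/n])
    print(n,"rows:",*rows,sep="\n ");p=t;q=T
E
python3 plan.py 463 16 230 120
```

```text
now [203.2 643.7 231.3] jaw 72.5 t 1.2 gap 85.7 F [-0.  -0.1  0.9] j [ 1.23  0.26  1.6  -0.    1.27 -0.04]
17
 rows:
 [-26, -31, 0, -0.0, 0.0, -0.049]
 [-24, -32, 0, -0.0, 0.0, -0.049]
 [-23, -33, 0, -0.0, 0.0, -0.049]
 [-21, -34, 0, -0.0, 0.0, -0.049]
 [-19, -35, 0, -0.0, 0.0, -0.049]
 [-18, -36, 0, -0.0, 0.0, -0.049]
 [-16, -37, 0, -0.0, 0.0, -0.049]
 [-14, -37, 0, -0.0, 0.0, -0.049]
 [-12, -38, 0, -0.0, 0.0, -0.049]
 [-10, -39, 0, -0.0, 0.0, -0.049]
 [-8, -39, 0, -0.0, 0.0, -0.049]
 [-6, -39, 0, -0.0, 0.0, -0.049]
 [-4, -40, 0, -0.0, 0.0, -0.049]
 [-3, -40, 0, -0.0, 0.0, -0.049]
 [-1, -40, 0, -0.0, 0.0, -0.049]
 [1, -40, 0, -0.0, 0.0, -0.049]
 [3, -40, 0, -0.0, 0.0, -0.049]
```

```bash
python3 -m jog '[[-26,-31,0,0,0,-0.05,1],[-24,-32,0,0,0,-0.05,1],[-23,-33,0,0,0,-0.05,1],[-21,-34,0,0,0,-0.05,1],[-19,-35,0,0,0,-0.05,1],[-18,-36,0,0,0,-0.05,1],[-16,-37,0,0,0,-0.05,1],[-14,-37,0,0,0,-0.05,1]]'
python3 -m jog '[[-12,-38,0,0,0,-0.05,1],[-10,-39,0,0,0,-0.05,1],[-8,-39,0,0,0,-0.05,1],[-6,-39,0,0,0,-0.05,1],[-4,-40,0,0,0,-0.05,1],[-3,-40,0,0,0,-0.05,1],[-1,-40,0,0,0,-0.05,1],[1,-40,0,0,0,-0.05,1]]'
python3 plan.py 463 16 230 120
```

```text
time: 1.87
ee_pos: [0.3306, 0.3461, 0.2286]
eef_rot: [-0.063, 0.998, 0.002, 0.0]
ft_force: [1.3, 0.5, 0.4]
finger_gap: 0.0857
time: 2.53
ee_pos: [0.4712, 0.0442, 0.2311]
eef_rot: [-0.271, 0.963, 0.002, 0.006]
ft_force: [-0.1, -0.0, 0.3]
finger_gap: 0.0854
now [471.2  44.2 231.1] jaw 121.4 t 2.53 gap 85.4 F [-0.1 -0.   0.3] j [ 0.04 -0.13  2.03  0.01  1.24 -2.09]
1
 rows:
 [22, -20, 1, 0.001, 0.013, 0.025]
```

```bash
python3 -m jog '[[22,-20,0,0,0,0.02,1],[0,0,0,0,0,0,1],[0,0,0,0,0,0,1],[0,0,0,0,0,0,1],[0,0,0,0,0,0,1],[0,0,0,0,0,0,1],[0,0,0,0,0,0,1],[0,0,0,0,0,0,1]]'
python3 - <<'E'
from h import *
m=imaging.camera_model("wrist");im=imaging.grab_frame("wrist");cv2.imwrite("pics/w1.png",im[:,:,::-1])
for k,z in dict(chest_small=.074,chest_middle=.052,chest_large=.028).items():
    for r in imaging.regions_of("wrist",k)[:2]:print(k,round(r["p"],2),np.round(r["bbox"]).tolist(),rect(m,r["mask"],z))
print(np.round(m["K"][:2],0).tolist(),onz(m,[[256,192]],.05),np.linalg.inv(m["view"])[:3,3])
E
python3 plan.py 463 16 230 120
```

```text
time: 3.2
ee_pos: [0.4656, 0.0102, 0.2321]
eef_rot: [-0.259, 0.966, 0.001, 0.008]
ft_force: [0.0, 0.3, -0.9]
finger_gap: 0.0854
chest_small 0.69 [260.0, 173.0, 35.0, 62.0] [462.9  12.7  67.9  38.3  31.3]
chest_middle 0.69 [261.0, 163.0, 47.0, 68.0] [459.1  11.4  84.6  52.1  28.8]
chest_large 0.9 [265.0, 159.0, 57.0, 85.0] [457.5  11.  101.9  66.6  24.7]
[[279.0, 0.0, 257.0], [0.0, 279.0, 191.0]] [[0.49223534 0.02341699 0.05      ]] [ 0.39668773 -0.02890773  0.37290136]
now [465.7   9.6 232.1] jaw 120.0 t 3.4 gap 85.2 F [0.3 0.5 0.3] j [-0.04 -0.15  2.04  0.01  1.24 -2.13]
1
 rows:
 [-1, 7, 2, -0.003, 0.015, -0.0]
```

View pics/w1.png

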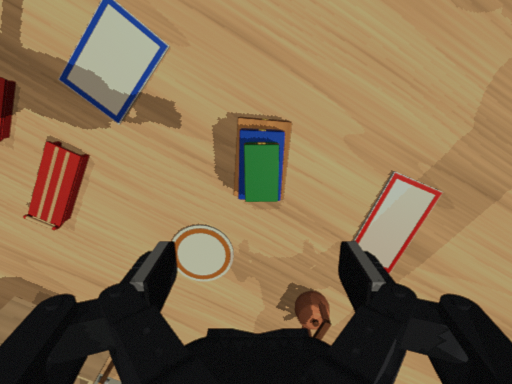

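The wrist view shows green at (262,172) on blue and wood, with blue's pad at (114,60). The sled is at (58,183), its pad at (398,220), the kettle at (312,310) and the kettle pad at (203,251). I'll check heights by triangulating the wrist view against the top view.

```bash
python3 - <<'E'
from h import *
mw,mt=imaging.camera_model("wrist"),imaging.camera_model("top")
imaging.grab_frame("wrist");imaging.grab_frame("top")
H=dict(chest_small=.074,kettle_pad=.004,sled_pad=.004,chest_pad=.004,sled=.024,kettle=.03)
for k,z in H.items():
    R={}
    for n,m in(("wrist",mw),("top",mt)):
        R[n]=[(np.array(np.nonzero(r["mask"])[::-1]).mean(1),round(r["p"],2),rect(m,r["mask"],z).tolist()) for r in imaging.regions_of(n,k)[:4] if r["p"]>.4]
        for r in R[n]: print(k,n,np.round(r[0]).tolist(),*r[1:])
    if R["wrist"] and R["top"]:
        p,e=tri(mw,R["wrist"][0][0],mt,R["top"][0][0]);print("   tri",np.round(p*1000,1),round(e*1000,1))
E
```

```text
chest_small wrist [262.0, 171.0] 0.65 [462.3, 13.2, 67.3, 37.5, 29.6]
kettle_pad wrist [203.0, 253.0] 0.65 [629.4, 11.7, 94.3, 86.2, 29.7]
sled_pad wrist [396.0, 218.0] 0.79 [451.2, 225.4, 145.2, 81.5, 8.0]
sled_pad top [187.0, 226.0] 0.92 [452.1, 229.1, 143.6, 78.1, 7.7]
   tri [446.6 232.9  -9.6] 11.8
chest_pad wrist [114.0, 60.0] 0.69 [449.2, -201.5, 118.8, 87.9, -9.2]
chest_pad top [316.0, 229.0] 0.7 [449.4, -199.7, 117.5, 86.2, -8.5]
   tri [ 447.3 -200.     7.1] 3.8
sled wrist [6.0, 107.0] 0.92 [561.5, -283.9, 75.4, 17.0, 13.7]
sled wrist [57.0, 186.0] 0.84 [626.8, -202.6, 125.9, 56.2, 1.1]
sled top [362.0, 255.0] 0.76 [366.1, -348.2, 90.0, 38.9, 62.4]
sled top [318.0, 175.0] 0.72 [628.8, -204.1, 114.1, 46.7, 0.9]
sled top [352.0, 144.0] 0.63 [733.2, -316.2, 115.5, 54.2, 13.7]
sled top [348.0, 193.0] 0.54 [570.0, -305.2, 83.4, 36.1, 9.9]
   tri [ 432.2 -235.4  195.3] 168.0
kettle wrist [314.0, 313.0] 0.93 [627.6, 200.1, 93.3, 51.9, 39.4]
kettle wrist [260.0, 152.0] 0.69 [464.7, 14.1, 91.2, 55.3, 27.8]
kettle wrist [262.0, 171.0] 0.67 [472.1, 19.1, 77.0, 44.1, 30.0]
kettle top [195.0, 172.0] 0.46 [632.5, 207.8, 69.3, 55.9, 41.5]
   tri [633.1 207.   15.2] 2.1
```

Positions from both views agree at the stated heights. Next I descend on the green chest with the TCP at 55 mm, above blue's 52 mm top.

```bash
python3 -m jog '[[-1,4,30,0,0.015,0,1],[0,0,35,0,0,0,1],[0,0,35,0,0,0,1],[0,0,33,0,0,0,1],[0,0,20,0,0,0,1],[0,0,14,0,0,0,1],[0,0,0,0,0,0,1],[0,0,0,0,0,0,1]]'
python3 plan.py 463 14 55 120
```

```text
time: 4.77
ee_pos: [0.4701, 0.0128, 0.063]
eef_rot: [-0.258, 0.966, -0.003, 0.005]
ft_force: [-0.1, -0.1, 0.3]
finger_gap: 0.0856
now [470.1  12.8  63. ] jaw 119.9 t 4.77 gap 85.6 F [-0.1 -0.1  0.3] j [-0.02  0.04  2.2  -0.    0.89 -2.11]
1
 rows:
 [6, 5, 8, -0.008, 0.008, -0.002]
```

```bash
python3 -m jog '[[6,4,8,-0.008,0.008,0,1],[0,0,0,0,0,0,1],[0,0,0,0,0,0,-1],[0,0,0,0,0,0,-1],[0,0,0,0,0,0,-1],[0,0,0,0,0,0,-1],[0,0,0,0,0,0,-1],[0,0,0,0,0,0,-1]]'
python3 plan.py
```

```text
time: 5.43
ee_pos: [0.4682, 0.0132, 0.0612]
eef_rot: [-0.258, 0.966, -0.001, 0.006]
ft_force: [0.0, -0.3, -0.6]
finger_gap: 0.0365
now [468.2  13.2  61.2] jaw 119.9 t 5.43 gap 36.5 F [ 0.  -0.3 -0.6] j [-0.03  0.04  2.2   0.    0.89 -2.12]
```

```bash
python3 -m jog '[[0,0,-15,0,0,0,-1],[0,0,-20,0,0,0,-1],[0,0,-20,0,0,0,-1],[0,0,0,0,0,0,-1],[0,0,0,0,0,0,-1],[0,0,0,0,0,0,-1],[0,0,0,0,0,0,-1],[0,0,0,0,0,0,-1]]'
python3 plan.py 560 -100 110 90 560 -100 30 90
python3 - <<'E'
from h import *
im=imaging.grab_frame("wrist");cv2.imwrite("pics/w2.png",im[:,:,::-1])
m=imaging.camera_model("wrist")
for k,z in dict(chest_middle=.052,chest_large=.028).items():
    for r in imaging.regions_of("wrist",k)[:2]:print(k,round(r["p"],2),np.round(r["bbox"]).tolist(),rect(m,r["mask"],z))
E
```

```text
time: 6.1
ee_pos: [0.4654, 0.0132, 0.1153]
eef_rot: [-0.258, 0.966, -0.001, 0.004]
ft_force: [0.8, 0.9, -1.7]
finger_gap: 0.0365
now [465.4  13.2 115.3] jaw 119.9 t 6.1 gap 36.5 F [ 0.8  0.9 -1.7] j [-0.03 -0.03  2.16  0.    1.01 -2.12]
5
 rows:
 [-5, -29, 1, -0.0, 0.002, 0.104]
 [-8, -28, 1, -0.0, 0.002, 0.104]
 [-11, -27, 1, -0.0, 0.002, 0.104]
 [-14, -26, 1, -0.0, 0.002, 0.104]
 [-16, -24, 1, -0.0, 0.002, 0.104]
2
 rows:
 [0, 0, 40, 0.0, 0.0, 0.0]
 [0, 0, 40, 0.0, 0.0, 0.0]
chest_middle 0.67 [261.0, 165.0, 71.0, 41.0] [434.8  -1.8  51.8  31.1 -60.1]
chest_large 0.98 [264.0, 156.0, 81.0, 66.0] [432.6  -0.8  65.4  48.1 -66.8]
```

View pics/w2.png

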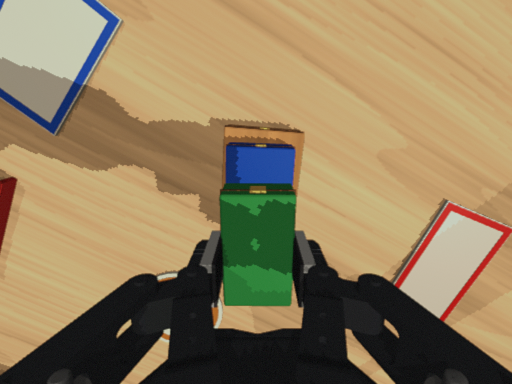

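Green is held squarely at (257,248), with blue still in place at (260,165). I'll set it down temporarily at (560,-100).

```bash
python3 -m jog '[[-5,-29,0,0,0,0.104,-1],[-8,-28,0,0,0,0.104,-1],[-11,-27,0,0,0,0.104,-1],[-14,-26,0,0,0,0.104,-1],[-16,-24,0,0,0,0.104,-1],[0,0,30,0,0,0,-1],[0,0,30,0,0,0,-1],[0,0,20,0,0,0,-1]]'
python3 plan.py 560 -100 11 90
```

```text
time: 6.92
ee_pos: [0.5679, -0.106, 0.0356]
eef_rot: [0.012, 1.0, -0.001, 0.008]
ft_force: [-0.6, 0.1, -1.0]
finger_gap: 0.0367
now [ 567.9 -106.    35.6] jaw 88.7 t 6.92 gap 36.7 F [-0.6  0.1 -1. ] j [-0.23  0.27  1.99  0.    0.86 -1.78]
1
 rows:
 [8, 6, 24, -0.002, 0.017, -0.023]
```

```bash
python3 -m jog '[[0,0,14,0,0.017,0,-1],[0,0,10,0,0,0,-1],[0,0,5,0,0,0,-1],[0,0,3,0,0,0,-1],[0,0,0,0,0,0,-1],[0,0,0,0,0,0,-1],[0,0,0,0,0,0,-1],[0,0,0,0,0,0,-1]]'
python3 plan.py
```

```text
time: 7.58
ee_pos: [0.5681, -0.1068, 0.0076]
eef_rot: [0.012, 1.0, -0.0, -0.003]
ft_force: [0.0, 0.1, -0.5]
finger_gap: 0.0366
now [ 568.1 -106.8    7.6] jaw 88.7 t 7.58 gap 36.6 F [ 0.   0.1 -0.5] j [-0.23  0.32  1.99 -0.    0.84 -1.77]
```

```bash
python3 -m jog '[[0,0,3,0,0,0,-1],[0,0,0,0,0,0,-1],[0,0,0,0,0,0,0.3],[0,0,0,0,0,0,1],[0,0,0,0,0,0,1],[0,0,0,0,0,0,1],[0,0,-10,0,0,0,1],[0,0,-25,0,0,0,1]]'
python3 -m jog '[[0,0,-40,0,0,0,1],[0,0,-40,0,0,0,1],[0,0,-30,0,0,0,1],[0,0,-20,0,0,0,1],[0,0,0,0,0,0,1],[0,0,0,0,0,0,1],[0,0,0,0,0,0,1],[0,0,0,0,0,0,1]]'
python3 - <<'E'
from h import *
im=imaging.grab_frame("wrist");cv2.imwrite("pics/w3.png",im[:,:,::-1])
m=imaging.camera_model("wrist")
for k,z in dict(chest_middle=.052,chest_small=.022,chest_large=.028,sled=.024).items():
    for r in imaging.regions_of("wrist",k)[:3]:print(k,round(r["p"],2),np.round(r["bbox"]).tolist(),rect(m,r["mask"],z))
im=imaging.grab_frame("top");m=imaging.camera_model("top")
for k,z in dict(chest_middle=.052,chest_small=.022).items():
    for r in imaging.regions_of("top",k)[:3]:print(k,round(r["p"],2),np.round(r["bbox"]).tolist(),rect(m,r["mask"],z))
E
python3 plan.py 459 13 90 119
```

```text
time: 8.25
ee_pos: [0.5627, -0.1054, 0.0338]
eef_rot: [0.012, 1.0, 0.001, -0.009]
ft_force: [-0.4, -0.6, 0.1]
finger_gap: 0.0855
time: 8.92
ee_pos: [0.5657, -0.1057, 0.1761]
eef_rot: [0.012, 1.0, 0.0, -0.007]
ft_force: [0.2, 0.0, -0.3]
finger_gap: 0.0855
chest_middle 0.9 [382.0, 69.0, 91.0, 117.0] [463.4   8.1  85.1  60.   28.1]
chest_small 0.89 [257.0, 179.0, 36.0, 63.0] [ 564.8 -106.    70.8   38.6   -3.8]
chest_large 0.59 [357.0, 68.0, 71.0, 133.0] [457.3 -14.5 116.2  60.6  -5.4]
sled 0.86 [78.0, 282.0, 62.0, 40.0] [ 694.5 -326.    69.    43.7  -74.3]
sled 0.83 [169.0, 231.0, 58.0, 95.0] [ 628.1 -203.3  118.1   49.9    4.2]
sled 0.72 [18.0, 7.0, 34.0, 14.0] [ 398.  -321.8   30.2   13.7   88.6]
chest_middle 0.97 [252.0, 225.0, 26.0, 29.0] [460.7  14.8  82.   56.2  27.4]
chest_small 0.44 [386.0, 219.0, 11.0, 70.0] [ 486.6 -435.2  232.2   23.8    4.7]
chest_small 0.4 [289.0, 197.0, 10.0, 7.0] [ 5.505e+02 -1.067e+02  3.330e+01  2.990e+01  5.000e-01]
now [ 565.9 -105.8  176.2] jaw 88.7 t 9.32 gap 85.4 F [ 0.2  0.3 -1. ] j [-0.23  0.13  1.87 -0.    1.16 -1.77]
5
 rows:
 [22, 23, 18, 0.001, -0.003, -0.106]
 [19, 25, 17, 0.001, -0.003, -0.106]
 [16, 27, 17, 0.001, -0.003, -0.106]
 [13, 29, 17, 0.001, -0.003, -0.106]
 [10, 30, 17, 0.001, -0.003, -0.106]
```

View pics/w3.png

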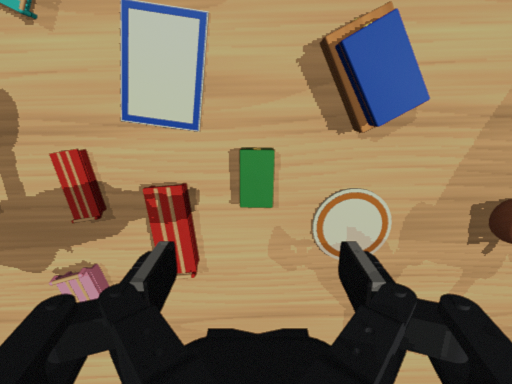

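Green is standing at (257,178), with blue free on the stack at (385,67). Next I grasp blue.

```bash
python3 -m jog '[[22,23,10,0,0,-0.105,1],[19,25,14,0,0,-0.105,1],[16,27,17,0,0,-0.105,1],[13,29,17,0,0,-0.105,1],[10,30,17,0,0,-0.105,1],[0,0,0,0,0,0,1],[0,0,0,0,0,0,1],[0,0,0,0,0,0,1]]'
python3 plan.py 461 13 75 118.5 461 13 34 118.5
```

```text
time: 9.98
ee_pos: [0.456, 0.0142, 0.0984]
eef_rot: [-0.259, 0.966, 0.001, -0.006]
ft_force: [0.9, -0.9, -0.0]
finger_gap: 0.0854
now [456.   14.2  98.4] jaw 120.0 t 9.98 gap 85.4 F [ 0.9 -0.9 -0. ] j [-0.02 -0.02  2.18 -0.    0.99 -2.12]
1
 rows:
 [-4, -4, 23, 0.005, -0.011, 0.027]
2
 rows:
 [0, 0, 20, 0.0, 0.0, 0.0]
 [0, 0, 20, 0.0, 0.0, 0.0]
```

```bash
python3 -m jog '[[-4,-4,23,0.005,-0.011,0.027,1],[0,0,22,0,0,0,1],[0,0,18,0,0,0,1],[0,0,0,0,0,0,1],[0,0,0,0,0,0,1],[0,0,0,0,0,0,1],[0,0,0,0,0,0,1],[0,0,0,0,0,0,1]]'
python3 plan.py 461 13 33 118.5
```

```text
time: 10.65
ee_pos: [0.4755, 0.0084, 0.0426]
eef_rot: [-0.241, 0.971, -0.003, 0.009]
ft_force: [-0.5, -0.4, -0.0]
finger_gap: 0.0853
now [475.5   8.4  42.6] jaw 117.9 t 10.65 gap 85.3 F [-0.5 -0.4 -0. ] j [-0.03  0.08  2.2  -0.    0.84 -2.09]
1
 rows:
 [11, 11, 9, -0.01, 0.016, -0.011]
```

```bash
python3 -m jog '[[11,9,4,-0.01,0.016,0,1],[4,4,4,0,0,0,1],[0,0,3,0,0,0,1],[0,0,0,0,0,0,1],[0,0,0,0,0,0,1],[0,0,0,0,0,0,1],[0,0,0,0,0,0,1],[0,0,0,0,0,0,1]]'
python3 plan.py 461 13 33 118.5
```

```text
time: 11.32
ee_pos: [0.4559, 0.0135, 0.033]
eef_rot: [-0.241, 0.971, -0.0, 0.002]
ft_force: [-0.5, -0.7, 0.2]
finger_gap: 0.0855
now [455.9  13.5  33. ] jaw 117.9 t 11.32 gap 85.5 F [-0.5 -0.7  0.2] j [-0.03  0.07  2.24  0.    0.83 -2.08]
1
 rows:
 [-4, -3, 0, -0.002, 0.003, -0.011]
```

```bash
python3 -m jog '[[0,0,0,0,0,0,-1],[0,0,0,0,0,0,-1],[0,0,0,0,0,0,-1],[0,0,0,0,0,0,-1],[0,0,0,0,0,0,-1],[0,0,0,0,0,0,-1],[0,0,-15,0,0,0,-1],[0,0,-30,0,0,0,-1]]'
python3 -m jog '[[0,0,-25,0,0,0,-1],[0,0,-10,0,0,0,-1],[0,0,0,0,0,0,-1],[0,0,0,0,0,0,-1],[0,0,0,0,0,0,-1],[0,0,0,0,0,0,-1],[0,0,0,0,0,0,-1],[0,0,0,0,0,0,-1]]'
python3 - <<'E'
from h import *
im=imaging.grab_frame("scene");cv2.imwrite("pics/s4.png",cv2.resize(im[100:300,150:420,::-1],None,fx=2.5,fy=2.5))
E
python3 plan.py 449 -200 100 81 449 -200 40 81
```

```text
time: 11.98
ee_pos: [0.4506, 0.0134, 0.0732]
eef_rot: [-0.241, 0.971, 0.001, -0.004]
ft_force: [-0.3, 0.8, -2.1]
finger_gap: 0.0504
time: 12.65
ee_pos: [0.45, 0.0134, 0.1081]
eef_rot: [-0.241, 0.971, 0.001, -0.005]
ft_force: [0.5, 0.4, -0.1]
finger_gap: 0.0505
now [449.7  13.4 108. ] jaw 117.9 t 12.7 gap 50.3 F [ 0.4  0.1 -1.4] j [-0.03 -0.04  2.19  0.    1.01 -2.08]
6
 rows:
 [17, -31, 1, 0.0, -0.002, 0.107]
 [13, -33, 1, 0.0, -0.002, 0.107]
 [10, -34, 1, 0.0, -0.002, 0.107]
 [6, -35, 1, 0.0, -0.002, 0.107]
 [2, -36, 1, 0.0, -0.002, 0.107]
 [-2, -36, 1, 0.0, -0.002, 0.107]
2
 rows:
 [0, 0, 30, 0.0, 0.0, 0.0]
 [0, 0, 30, 0.0, 0.0, 0.0]
```

View pics/s4.png

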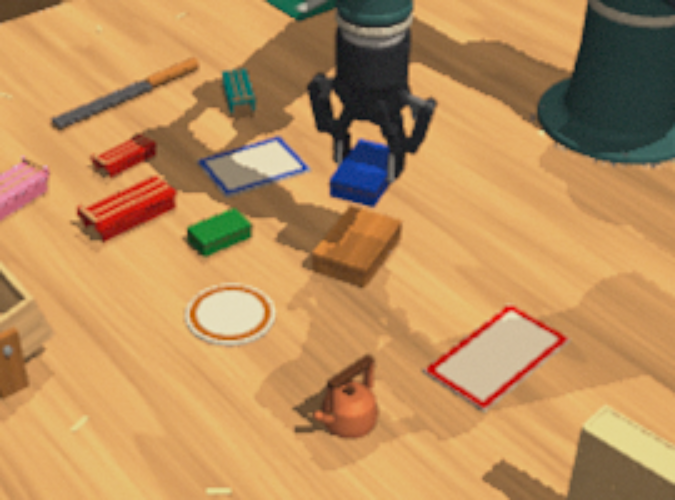

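Blue is in the gripper at (362,172) in the crop and the large chest has stayed put. Carrying it to the blue pad.

```bash
python3 -m jog '[[17,-31,0,0,0,0.107,-1],[13,-33,0,0,0,0.107,-1],[10,-34,0,0,0,0.107,-1],[6,-35,0,0,0,0.107,-1],[2,-36,0,0,0,0.107,-1],[0,-36,0,0,0,0.107,-1],[0,0,20,0,0,0,-1],[0,0,15,0,0,0,-1]]'
python3 -m jog '[[0,0,0,0,0,0,-1],[0,0,0,0,0,0,-1],[0,0,0,0,0,0,-1],[0,0,0,0,0,0,-1],[0,0,0,0,0,0,-1],[0,0,0,0,0,0,-1],[0,0,0,0,0,0,-1],[0,0,0,0,0,0,-1]]'
python3 plan.py 445 -199 40 81
python3 - <<'E'
from h import *
im=imaging.grab_frame("wrist");cv2.imwrite("pics/w4.png",im[:,:,::-1])
m=imaging.camera_model("wrist");e=readout.get_state()["ee_pos"][2]
for k,z in dict(chest_middle=e-.005+.024,chest_pad=.004).items():
    for r in imaging.regions_of("wrist",k)[:3]:print(k,round(r["p"],2),np.round(r["bbox"]).tolist(),rect(m,r["mask"],z))
E
```

```text
time: 13.37
ee_pos: [0.4469, -0.2095, 0.0714]
eef_rot: [0.091, 0.996, -0.001, -0.004]
ft_force: [-0.1, 1.1, -1.4]
finger_gap: 0.0504
time: 14.03
ee_pos: [0.4455, -0.2077, 0.0701]
eef_rot: [0.09, 0.996, -0.0, -0.006]
ft_force: [-0.6, 0.1, -1.2]
finger_gap: 0.0506
now [ 445.5 -207.7   70.1] jaw 79.7 t 14.03 gap 50.6 F [-0.6  0.1 -1.2] j [-0.48  0.09  2.13 -0.01  0.93 -1.87]
1
 rows:
 [2, 9, 30, -0.001, -0.012, -0.023]
chest_middle 0.96 [256.0, 256.0, 108.0, 152.0] [ 445.2 -207.7   86.5   51.8  -10.4]
chest_pad 0.8 [268.0, 183.0, 116.0, 98.0] [ 429.4 -199.2   86.1   78.1   79.9]
```

View pics/w4.png

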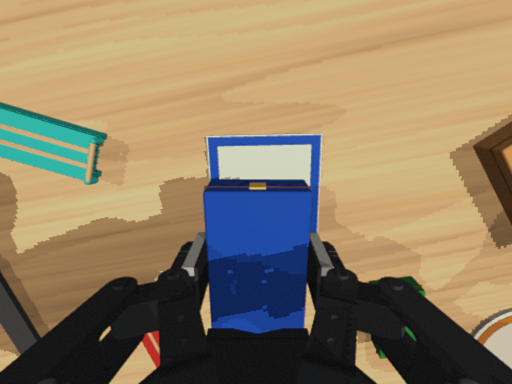

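Blue is held square above its pad: chest centre column about 257, pad about 264. I shift +y about 8 mm and lower it.

```bash
python3 -m jog '[[0,9,12,0,-0.012,-0.02,-1],[0,2,14,0,0,0,-1],[0,0,12,0,0,0,-1],[0,0,6,0,0,0,-1],[0,0,0,0,0,0,-1],[0,0,0,0,0,0,-1],[0,0,0,0,0,0,-1],[0,0,0,0,0,0,-1]]'
python3 plan.py 447 -199.5 9 81
```

```text
time: 14.85
ee_pos: [0.4493, -0.1979, 0.0268]
eef_rot: [0.08, 0.997, -0.001, 0.002]
ft_force: [-0.3, 0.2, -1.6]
finger_gap: 0.0502
now [ 449.3 -197.9   26.8] jaw 80.8 t 14.85 gap 50.2 F [-0.3  0.2 -1.6] j [-0.46  0.14  2.17 -0.    0.82 -1.87]
1
 rows:
 [2, -2, 18, -0.003, 0.005, -0.003]
```

```bash
python3 -m jog '[[1,-1,9,0,0,0,-1],[0,0,6,0,0,0,-1],[0,0,3,0,0,0,-1],[0,0,3,0,0,0,-1],[0,0,0,0,0,0,-1],[0,0,0,0,0,0,-1],[0,0,0,0,0,0,-1],[0,0,0,0,0,0,-1]]'
python3 plan.py 447 -199.5 9 81
```

```text
time: 15.52
ee_pos: [0.4518, -0.201, 0.0109]
eef_rot: [0.08, 0.997, -0.002, 0.005]
ft_force: [-0.8, 0.2, -1.7]
finger_gap: 0.0506
now [ 451.8 -201.    10.9] jaw 80.8 t 15.52 gap 50.6 F [-0.8  0.2 -1.7] j [-0.47  0.17  2.18 -0.    0.78 -1.88]
1
 rows:
 [5, 1, 2, -0.004, 0.01, -0.004]
```

```bash
python3 -m jog '[[3,0,4,-0.004,0.01,0,-1],[0,0,3,0,0,0,-1],[0,0,0,0,0,0,-1],[0,0,0,0,0,0,0.1],[0,0,0,0,0,0,1],[0,0,0,0,0,0,1],[0,0,0,0,0,0,1],[0,0,-15,0,0,0,1]]'
python3 -m jog '[[0,0,-30,0,0,0,1],[0,0,-40,0,0,0,1],[0,0,-40,0,0,0,1],[0,0,-30,0,0,0,1],[0,0,-20,0,0,0,1],[0,0,0,0,0,0,1],[0,0,0,0,0,0,1],[0,0,0,0,0,0,1]]'
python3 - <<'E'
from h import *
im=imaging.grab_frame("wrist");cv2.imwrite("pics/w5.png",im[:,:,::-1])
m=imaging.camera_model("wrist")
for k,z in dict(chest_middle=.028,chest_pad=.004,chest_small=.022,chest_large=.028).items():
    for r in imaging.regions_of("wrist",k)[:2]:print(k,round(r["p"],2),np.round(r["bbox"]).tolist(),rect(m,r["mask"],z))
im=imaging.grab_frame("top")
m=imaging.camera_model("top")
for k,z in dict(chest_large=.028,chest_middle=.028,chest_small=.022).items():
    for r in imaging.regions_of("top",k)[:2]:print(k,round(r["p"],2),np.round(r["bbox"]).tolist(),rect(m,r["mask"],z))
E
python3 plan.py 565 -106 110 88.5
```

```text
time: 16.18
ee_pos: [0.4485, -0.1999, 0.0219]
eef_rot: [0.08, 0.997, 0.002, -0.003]
ft_force: [-1.0, 0.0, 0.1]
finger_gap: 0.0854
time: 16.85
ee_pos: [0.4469, -0.1995, 0.1851]
eef_rot: [0.08, 0.997, 0.003, -0.006]
ft_force: [-0.9, 0.1, 0.0]
finger_gap: 0.0857
chest_middle 0.9 [255.0, 182.0, 50.0, 77.0] [ 453.  -201.    86.6   52.8   -9. ]
chest_middle 0.34 [269.0, 298.0, 53.0, 72.0] [ 606.2 -207.4   99.6   45.5    4.4]
chest_pad 0.82 [257.0, 173.0, 74.0, 96.0] [ 448.6 -201.8  117.    85.6   -9.2]
chest_small 0.82 [344.0, 254.0, 36.0, 60.0] [ 559.9 -109.3   74.8   40.6   -2.5]
chest_large 0.67 [445.0, 153.0, 102.0, 107.0] [455.6   5.1 107.8  75.1  24.2]
chest_large 0.17 [432.0, 274.0, 80.0, 53.0] [ 6.046e+02 -6.000e-01  8.800e+01  7.060e+01  4.420e+01]
chest_large 0.56 [251.0, 226.0, 30.0, 35.0] [459.7  14.4 101.   67.1  24. ]
chest_middle 0.66 [316.0, 226.0, 14.0, 26.0] [ 427.  -189.1   45.4   22.4   79.6]
chest_small 0.74 [288.0, 194.0, 15.0, 20.0] [ 5.655e+02 -1.033e+02  5.680e+01  2.990e+01  5.000e-01]
now [ 446.5 -199.2  184.6] jaw 80.8 t 17.3 gap 85.3 F [ 0.1 -0.1 -0.4] j [-0.47 -0.05  2.03  0.    1.17 -1.88]
5
 rows:
 [-21, 22, 15, 0.001, -0.003, -0.027]
 [-21, 22, 15, 0.001, -0.003, -0.027]
 [-22, 21, 15, 0.001, -0.003, -0.027]
 [-22, 20, 15, 0.001, -0.003, -0.027]
 [-23, 20, 15, 0.001, -0.003, -0.027]
```

View pics/w5.png

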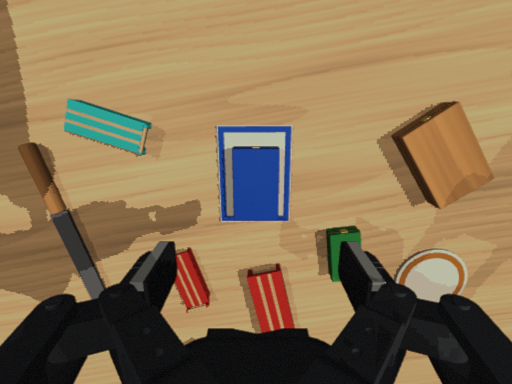

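Blue is centred in its outline to within about 4 mm, at (256,182). Now green again.

```bash
python3 -m jog '[[-21,22,5,0,0,-0.027,1],[-21,22,10,0,0,-0.027,1],[-22,21,15,0,0,-0.027,1],[-22,20,15,0,0,-0.027,1],[-23,20,15,0,0,-0.027,1],[0,0,10,0,0,0,1],[0,0,0,0,0,0,1],[0,0,0,0,0,0,1]]'
python3 plan.py 565 -106 50 87
```

```text
time: 17.97
ee_pos: [0.5712, -0.1036, 0.111]
eef_rot: [0.011, 1.0, 0.003, -0.006]
ft_force: [0.3, -0.6, 0.2]
finger_gap: 0.0853
now [ 571.2 -103.6  111. ] jaw 88.7 t 17.97 gap 85.3 F [ 0.3 -0.6  0.2] j [-0.22  0.2   1.92  0.    1.04 -1.77]
2
 rows:
 [3, -1, 31, 0.003, -0.006, 0.015]
 [3, -1, 31, 0.003, -0.006, 0.015]
```

```bash
python3 -m jog '[[4,-1,31,0.003,-0.006,0.015,1],[5,-1,31,0.003,-0.006,0,1],[0,0,20,0,0,0,1],[0,0,12,0,0,0,1],[0,0,0,0,0,0,1],[0,0,0,0,0,0,1],[0,0,0,0,0,0,1],[0,0,0,0,0,0,1]]'
python3 plan.py 565 -106 10 88
```

```text
time: 18.63
ee_pos: [0.5638, -0.1113, 0.0229]
eef_rot: [0.023, 1.0, -0.002, 0.006]
ft_force: [0.2, -0.3, 0.1]
finger_gap: 0.085
now [ 563.8 -111.3   22.9] jaw 87.4 t 18.63 gap 85.0 F [ 0.2 -0.3  0.1] j [-0.24  0.28  2.   -0.    0.84 -1.76]
1
 rows:
 [-1, 5, 13, -0.005, 0.012, -0.01]
```

```bash
python3 -m jog '[[0,5,8,-0.005,0.012,0,1],[0,1,6,0,0,0,1],[0,0,0,0,0,0,1],[0,0,0,0,0,0,-1],[0,0,0,0,0,0,-1],[0,0,0,0,0,0,-1],[0,0,0,0,0,0,-1],[0,0,0,0,0,0,-1]]'
python3 plan.py 565 -106 10 88
```

```text
time: 19.3
ee_pos: [0.5693, -0.1056, 0.0129]
eef_rot: [0.022, 1.0, -0.001, 0.004]
ft_force: [0.8, 0.6, -0.8]
finger_gap: 0.0361
now [ 569.3 -105.6   12.9] jaw 87.4 t 19.3 gap 36.1 F [ 0.8  0.6 -0.8] j [-0.23  0.31  1.99  0.    0.83 -1.75]
1
 rows:
 [4, -1, 3, -0.001, 0.008, -0.01]
```

```bash
python3 -m jog '[[0,0,-20,0,0,0,-1],[0,0,-35,0,0,0,-1],[0,0,-35,0,0,0,-1],[0,0,-10,0,0,0,-1],[0,0,0,0,0,0,-1],[0,0,0,0,0,0,-1],[0,0,0,0,0,0,-1],[0,0,0,0,0,0,-1]]'
python3 plan.py 463 14 85 114.3
```

```text
time: 19.97
ee_pos: [0.5644, -0.1047, 0.1115]
eef_rot: [0.022, 1.0, 0.0, -0.0]
ft_force: [-0.1, 0.8, -0.3]
finger_gap: 0.0364
now [ 564.4 -104.7  111.5] jaw 87.4 t 19.97 gap 36.4 F [-0.1  0.8 -0.3] j [-0.23  0.18  1.94  0.    1.02 -1.75]
4
 rows:
 [27, 29, 7, 0.0, -0.0, -0.117]
 [23, 31, 7, 0.0, -0.0, -0.117]
 [19, 34, 7, 0.0, -0.0, -0.117]
 [15, 36, 7, 0.0, -0.0, -0.117]
```

```bash
python3 -m jog '[[14,14,0,0,0,-0.117,-1],[25,30,4,0,0,-0.117,-1],[20,33,7,0,0,-0.117,-1],[17,35,7,0,0,-0.117,-1],[10,20,5,0,0,0,-1],[0,0,0,0,0,0,-1],[0,0,0,0,0,0,-1],[0,0,0,0,0,0,-1]]'
python3 - <<'E'
from h import *
im=imaging.grab_frame("wrist");cv2.imwrite("pics/w6.png",im[:,:,::-1])
m=imaging.camera_model("wrist");e=readout.get_state()["ee_pos"][2]
for k,z in dict(chest_small=e-.0125+.022,chest_large=.028).items():
    for r in imaging.regions_of("wrist",k)[:2]:print(k,round(r["p"],2),np.round(r["bbox"]).tolist(),rect(m,r["mask"],z))
E
python3 plan.py 463 14 60 114.3
```

```text
time: 20.63
ee_pos: [0.4396, 0.0113, 0.0739]
eef_rot: [-0.22, 0.975, 0.003, -0.011]
ft_force: [0.6, 0.5, 0.1]
finger_gap: 0.036
chest_small 0.64 [258.0, 242.0, 72.0, 122.0] [435.2   9.   69.7  37.1  25.6]
chest_large 0.55 [245.0, 229.0, 94.0, 133.0] [ 4.349e+02 -4.000e-01  6.490e+01  5.510e+01 -6.470e+01]
now [441.7  10.7  75.2] jaw 115.4 t 20.78 gap 36.1 F [-0.6 -0.  -0.2] j [-0.03 -0.01  2.22  0.    0.95 -2.05]
1
 rows:
 [-21, -6, 15, 0.009, -0.017, 0.019]
```

View pics/w6.png

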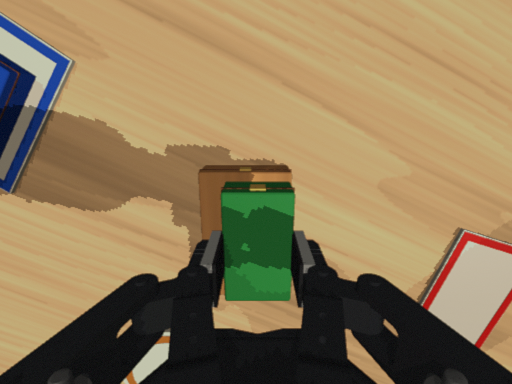

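Green is in hand at (258,245), and the large chest's near edge is centred on column 245. The in-hand offset is about -5 mm in x, as expected, so I correct for it and lower.

```bash
python3 -m jog '[[-21,-6,5,0.009,-0.017,0.01,-1],[-2,-1,5,0,0,0,-1],[0,0,5,0,0,0,-1],[0,0,0,0,0,0,-1],[0,0,0,0,0,0,-1],[0,0,0,0,0,0,-1],[0,0,0,0,0,0,-1],[0,0,0,0,0,0,-1]]'
python3 plan.py 463.5 14.5 41 114.3
```

```text
time: 21.45
ee_pos: [0.4693, 0.0108, 0.0602]
eef_rot: [-0.212, 0.977, -0.0, 0.001]
ft_force: [0.6, 0.6, 0.2]
finger_gap: 0.0361
now [469.3  10.8  60.2] jaw 114.5 t 21.45 gap 36.1 F [0.6 0.6 0.2] j [-0.03  0.05  2.19 -0.    0.89 -2.03]
1
 rows:
 [4, 6, 19, -0.001, 0.001, 0.003]
```

```bash
python3 -m jog '[[4,5,6,0,0,0,-1],[2,0,6,0,0,0,-1],[1,0,4,0,0,0,-1],[0,0,0,0,0,0,-1],[0,0,0,0,0,0,-1],[0,0,0,0,0,0,-1],[0,0,0,0,0,0,-1],[0,0,0,0,0,0,-1]]'
python3 plan.py 463.5 14.5 41 114.3
```

```text
time: 22.12
ee_pos: [0.4586, 0.0128, 0.0424]
eef_rot: [-0.212, 0.977, -0.0, 0.0]
ft_force: [-0.8, -0.3, -0.3]
finger_gap: 0.0359
now [458.6  12.8  42.4] jaw 114.5 t 22.12 gap 35.9 F [-0.8 -0.3 -0.3] j [-0.03  0.06  2.22 -0.    0.85 -2.02]
1
 rows:
 [-5, 0, 1, -0.001, 0.0, 0.004]
```

```bash
python3 -m jog '[[-6,-1,0,0,0,0,-1],[0,0,0,0,0,0,-1],[0,0,2,0,0,0,-1],[0,0,2,0,0,0,-1],[0,0,0,0,0,0,-1],[0,0,0,0,0,0,-1],[0,0,0,0,0,0,-1],[0,0,0,0,0,0,-1]]'
python3 plan.py 463.5 14.5 41 114.3
```

```text
time: 22.78
ee_pos: [0.4677, 0.0145, 0.0412]
eef_rot: [-0.212, 0.977, -0.001, 0.002]
ft_force: [-0.3, -0.3, -0.4]
finger_gap: 0.0359
now [467.7  14.5  41.2] jaw 114.5 t 22.78 gap 35.9 F [-0.3 -0.3 -0.4] j [-0.02  0.08  2.21 -0.    0.85 -2.02]
1
 rows:
 [4, 2, 0, -0.002, 0.003, 0.004]
```

```bash
python3 -m jog '[[2,0,3,0,0,0,-1],[0,0,0,0,0,0,-1],[0,0,0,0,0,0,-1],[0,0,0,0,0,0,-1],[0,0,0,0,0,0,0.1],[0,0,0,0,0,0,1],[0,0,0,0,0,0,1],[0,0,0,0,0,0,1]]'
python3 -m jog '[[0,0,-25,0,0,0,1],[0,0,-35,0,0,0,1],[0,0,-40,0,0,0,1],[0,0,-30,0,0,0,1],[0,0,-10,0,0,0,1],[0,0,0,0,0,0,1],[0,0,0,0,0,0,1],[0,0,0,0,0,0,1]]'
python3 - <<'E'
from h import *
im=imaging.grab_frame("wrist");cv2.imwrite("pics/w7.png",im[:,:,::-1])
m=imaging.camera_model("wrist")
for k,z in dict(chest_small=.050,chest_large=.028).items():
    for r in imaging.regions_of("wrist",k)[:2]:print(k,round(r["p"],2),np.round(r["bbox"]).tolist(),rect(m,r["mask"],z))
im=imaging.grab_frame("top")
m=imaging.camera_model("top")
for k,z in dict(chest_middle=.028,chest_small=.050).items():
    for r in imaging.regions_of("top",k)[:2]:print(k,round(r["p"],2),np.round(r["bbox"]).tolist(),rect(m,r["mask"],z))
E
python3 plan.py 626 -203 120 91
```

```text
time: 23.45
ee_pos: [0.4677, 0.0142, 0.0402]
eef_rot: [-0.212, 0.977, -0.0, 0.003]
ft_force: [-0.3, -0.0, -0.2]
finger_gap: 0.0806
time: 24.12
ee_pos: [0.4624, 0.014, 0.1802]
eef_rot: [-0.212, 0.977, 0.001, -0.002]
ft_force: [-0.0, -1.1, 0.3]
finger_gap: 0.0854
chest_small 0.58 [255.0, 185.0, 36.0, 70.0] [465.1  13.   68.6  38.2  24.4]
chest_large 0.75 [257.0, 170.0, 62.0, 92.0] [456.7  11.1 100.4  65.3  25.3]
chest_middle 0.89 [317.0, 228.0, 18.0, 23.0] [ 456.4 -198.1   83.1   54.6   -8.6]
now [462.1  14.1 180. ] jaw 114.5 t 24.42 gap 85.6 F [0.7 0.2 0.2] j [-0.02 -0.1   2.1   0.    1.15 -2.02]
7
 rows:
 [-9, -38, 8, 0.0, -0.001, 0.058]
 [-11, -37, 8, 0.0, -0.001, 0.058]
 [-13, -37, 8, 0.0, -0.001, 0.058]
 [-15, -36, 8, 0.0, -0.001, 0.058]
 [-17, -35, 8, 0.0, -0.001, 0.058]
 [-19, -34, 9, 0.0, -0.001, 0.058]
 [-21, -33, 9, 0.0, -0.001, 0.058]
```

View pics/w7.png

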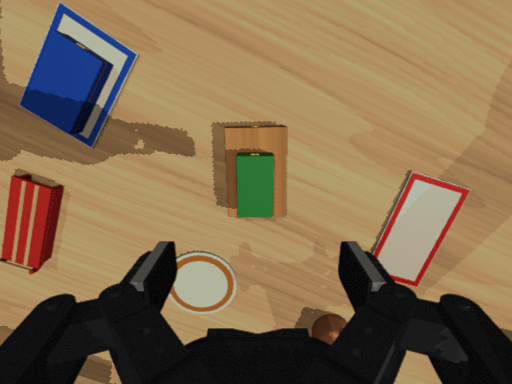

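Green stands square on the large chest at (255,185) but about 7–8 mm off along its length, so I'll regrasp and shift it.

```bash
python3 -m jog '[[0,0,35,0,0,0,1],[0,0,35,0,0,0,1],[0,0,35,0,0,0,1],[0,0,20,0,0,0,1],[3,0,10,0,0,0,1],[0,0,0,0,0,0,1],[0,0,0,0,0,0,1],[0,0,0,0,0,0,1]]'
python3 plan.py 467 14.5 41 114.3
```

```text
time: 25.08
ee_pos: [0.4592, 0.013, 0.0389]
eef_rot: [-0.212, 0.977, 0.001, -0.003]
ft_force: [0.0, 0.8, -0.2]
finger_gap: 0.0854
now [459.2  13.   38.9] jaw 114.5 t 25.08 gap 85.4 F [ 0.   0.8 -0.2] j [-0.03  0.07  2.22  0.    0.85 -2.03]
1
 rows:
 [-8, -2, -2, 0.003, -0.005, 0.003]
```

```bash
python3 -m jog '[[0,0,0,0,0,0,-1],[0,0,0,0,0,0,-1],[0,0,0,0,0,0,-1],[0,0,0,0,0,0,-1],[0,0,0,0,0,0,-1],[0,0,0,0,0,0,-1],[0,0,-8,0,0,0,-1],[0,0,-4,0,0,0,-1]]'
python3 plan.py 452.5 10 45 114.3
```

```text
time: 25.75
ee_pos: [0.4642, 0.013, 0.0569]
eef_rot: [-0.212, 0.977, -0.0, 0.002]
ft_force: [0.3, 0.7, -0.5]
finger_gap: 0.0357
now [464.2  13.   56.9] jaw 114.5 t 25.75 gap 35.7 F [ 0.3  0.7 -0.5] j [-0.03  0.05  2.21  0.    0.88 -2.02]
1
 rows:
 [12, 2, 12, -0.001, 0.004, 0.003]
```

```bash
python3 -m jog '[[0,0,0,0,0,0,-1],[0,0,0,0,0,0,-1],[0,0,0,0,0,0,-1],[0,0,0,0,0,0,-1],[0,0,0,0,0,0,-1],[0,0,0,0,0,0,-1],[0,0,0,0,0,0,-1],[0,0,0,0,0,0,-1]]'
python3 - <<'E'
from h import *
m=imaging.camera_model("wrist");e=readout.get_state()["ee_pos"][2]
im=imaging.grab_frame("wrist")
for k,z in dict(chest_small=e-.011+.022).items():
    for r in imaging.regions_of("wrist",k)[:2]:print(k,round(r["p"],2),np.round(r["bbox"]).tolist(),rect(m,r["mask"],z))
E
python3 plan.py
```

```text
time: 26.42
ee_pos: [0.4647, 0.013, 0.0581]
eef_rot: [-0.212, 0.977, -0.0, 0.003]
ft_force: [0.6, 0.6, -0.2]
finger_gap: 0.0361
chest_small 0.75 [258.0, 249.0, 75.0, 117.0] [463.3  12.3  69.7  36.9  24.5]
now [464.7  13.   58.1] jaw 114.5 t 26.52 gap 35.7 F [-0.3 -0.2 -0.9] j [-0.03  0.05  2.21  0.    0.88 -2.02]
```

```bash
python3 -m jog '[[5,1,8,0,0,0,-1],[3,0,6,0,0,0,-1],[0,0,0,0,0,0,-1],[0,0,0,0,0,0,-1],[0,0,0,0,0,0,-1],[0,0,0,0,0,0,-1],[0,0,0,0,0,0,-1],[0,0,0,0,0,0,-1]]'
python3 plan.py 459 12 39 114.3
```

```text
time: 27.18
ee_pos: [0.4575, 0.0103, 0.0434]
eef_rot: [-0.212, 0.977, -0.0, 0.004]
ft_force: [0.4, -0.5, 0.0]
finger_gap: 0.0357
now [457.5  10.3  43.4] jaw 114.4 t 27.18 gap 35.7 F [ 0.4 -0.5  0. ] j [-0.03  0.05  2.23  0.    0.85 -2.03]
1
 rows:
 [-2, 1, 4, -0.002, 0.008, 0.003]
```

```bash
python3 -m jog '[[0,1,3,0,0,0,-1],[0,0,3,0,0,0,-1],[0,0,0,0,0,0,-1],[0,0,0,0,0,0,-1],[0,0,0,0,0,0,-1],[0,0,0,0,0,0,-1],[0,0,0,0,0,0,-1],[0,0,0,0,0,0,-1]]'
python3 plan.py 459 12 39 114.3
```

```text
time: 27.85
ee_pos: [0.4576, 0.0103, 0.0439]
eef_rot: [-0.212, 0.977, -0.001, 0.002]
ft_force: [-0.5, -0.4, -0.6]
finger_gap: 0.0355
now [457.6  10.3  43.9] jaw 114.5 t 27.85 gap 35.5 F [-0.5 -0.4 -0.6] j [-0.03  0.05  2.23 -0.    0.85 -2.03]
1
 rows:
 [-2, 1, 5, -0.003, 0.004, 0.004]
```

```bash
python3 -m jog '[[0,0,6,0,0,0,-1],[0,0,0,0,0,0,-1],[0,0,0,0,0,0,-1],[0,0,0,0,0,0,-1],[0,0,0,0,0,0,-1],[0,0,0,0,0,0,-1],[0,0,0,0,0,0,-1],[0,0,0,0,0,0,-1]]'
python3 plan.py 459 12 39 114.3
```

```text
time: 28.52
ee_pos: [0.4588, 0.0102, 0.044]
eef_rot: [-0.212, 0.977, -0.001, 0.001]
ft_force: [0.4, -0.3, -0.3]
finger_gap: 0.0355
now [458.8  10.2  44. ] jaw 114.5 t 28.52 gap 35.5 F [ 0.4 -0.3 -0.3] j [-0.03  0.06  2.23 -0.    0.86 -2.03]
1
 rows:
 [-1, 2, 5, -0.002, 0.002, 0.004]
```

```bash
python3 -m jog '[[0,0,0,0,0,0,-1],[0,0,0,0,0,0,-1],[0,0,0,0,0,0,-1],[0,0,0,0,0,0,-1],[0,0,0,0,0,0,-1],[0,0,0,0,0,0,-1],[0,0,0,0,0,0,-1],[0,0,5,0,0,0,-1]]'
python3 plan.py 459 12 39 114.3
```

```text
time: 29.18
ee_pos: [0.4585, 0.0101, 0.0428]
eef_rot: [-0.212, 0.977, -0.0, -0.001]
ft_force: [-30.4, -0.4, 88.0]
finger_gap: 0.0358
now [458.5  10.1  42.8] jaw 114.5 t 29.18 gap 35.8 F [-30.4  -0.4  88. ] j [-0.03  0.06  2.22 -0.    0.86 -2.03]
1
 rows:
 [-1, 1, 4, -0.0, -0.002, 0.004]
```

That 88 N means it is in firm contact, so I release now. From here I'll push less at contact.

```bash
python3 -m jog '[[0,0,0,0,0,0,-1],[0,0,0,0,0,0,-0.2],[0,0,0,0,0,0,0.4],[0,0,0,0,0,0,1],[0,0,0,0,0,0,1],[0,0,0,0,0,0,1],[0,0,-20,0,0,0,1],[0,0,-30,0,0,0,1]]'
python3 -m jog '[[0,0,-40,0,0,0,1],[0,0,-40,0,0,0,1],[0,0,-10,0,0,0,1],[0,0,0,0,0,0,1],[0,0,0,0,0,0,1],[0,0,0,0,0,0,1],[0,0,0,0,0,0,1],[0,0,0,0,0,0,1]]'
python3 - <<'E'
from h import *
im=imaging.grab_frame("wrist");cv2.imwrite("pics/w8.png",im[:,:,::-1])
m=imaging.camera_model("wrist")
for k,z in dict(chest_small=.050,chest_large=.028).items():
    for r in imaging.regions_of("wrist",k)[:1]:print(k,round(r["p"],2),np.round(r["bbox"]).tolist(),rect(m,r["mask"],z))
im=imaging.grab_frame("top")
m=imaging.camera_model("top")
for k,z in dict(chest_large=.028,chest_middle=.028,chest_small=.050).items():
    for r in imaging.regions_of("top",k)[:1]:print(k,round(r["p"],2),np.round(r["bbox"]).tolist(),rect(m,r["mask"],z))
E
python3 plan.py 626 -203 120 91
```

```text
time: 29.85
ee_pos: [0.4534, 0.0104, 0.0893]
eef_rot: [-0.212, 0.977, 0.001, -0.007]
ft_force: [1.0, 1.2, 0.9]
finger_gap: 0.0857
time: 30.52
ee_pos: [0.4528, 0.0105, 0.1806]
eef_rot: [-0.212, 0.977, 0.002, -0.009]
ft_force: [0.4, -0.1, 0.1]
finger_gap: 0.0851
chest_small 0.91 [251.0, 192.0, 35.0, 65.0] [461.4  11.   69.9  36.9  25.2]
chest_large 0.95 [255.0, 182.0, 66.0, 97.0] [456.7  10.9 102.9  67.4  25.4]
chest_middle 0.87 [316.0, 230.0, 18.0, 23.0] [ 455.4 -197.7   80.9   55.1   -8.6]
now [453.9  10.5 182.2] jaw 114.5 t 30.87 gap 85.1 F [-0.2 -0.4  0.2] j [-0.03 -0.11  2.1  -0.    1.17 -2.03]
8
 rows:
 [-9, -33, 7, 0.0, -0.002, 0.051]
 [-10, -33, 7, 0.0, -0.002, 0.051]
 [-12, -32, 8, 0.0, -0.002, 0.051]
 [-14, -32, 8, 0.0, -0.002, 0.051]
 [-15, -31, 8, 0.0, -0.002, 0.051]
 [-17, -30, 8, 0.0, -0.002, 0.051]
 [-18, -29, 8, 0.0, -0.002, 0.051]
 [-20, -28, 8, 0.0, -0.002, 0.051]
```

View pics/w8.png

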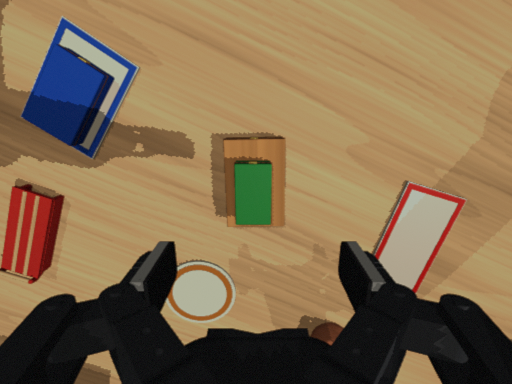

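Green is now about 4–5 mm from centre and square, at (253,193) against large at (254,182). Now to the sled.

```bash
python3 -m jog '[[-9,-33,4,0,0,0.05,1],[-10,-33,5,0,0,0.05,1],[-12,-32,6,0,0,0.05,1],[-14,-32,6,0,0,0.05,1],[-15,-31,6,0,0,0.05,1],[-17,-30,5,0,0,0.05,1],[-18,-29,0,0,0,0.05,1],[-18,-25,0,0,0,0.04,1]]'
python3 -m jog '[[0,0,0,0,0,0,1],[0,0,0,0,0,0,1],[0,0,0,0,0,0,1],[0,0,0,0,0,0,1],[0,0,0,0,0,0,1],[0,0,0,0,0,0,1],[0,0,0,0,0,0,1],[0,0,0,0,0,0,1]]'
python3 - <<'E'
from h import *
m=imaging.camera_model("wrist");im=imaging.grab_frame("wrist");cv2.imwrite("pics/w9.png",im[:,:,::-1])
mt=imaging.camera_model("top")
for r in imaging.regions_of("wrist","sled")[:3]:print(round(r["p"],2),np.round(r["bbox"]).tolist(),rect(m,r["mask"],.024),rect(m,r["mask"],.012))
E
python3 plan.py 628 -203 50 92
```

```text
time: 31.53
ee_pos: [0.6295, -0.2039, 0.1459]
eef_rot: [-0.014, 1.0, 0.001, -0.007]
ft_force: [0.5, -0.8, -0.0]
finger_gap: 0.0856
time: 32.2
ee_pos: [0.6304, -0.2058, 0.1446]
eef_rot: [-0.013, 1.0, 0.001, -0.008]
ft_force: [-0.0, -0.3, 0.3]
finger_gap: 0.0855
0.82 [252.0, 186.0, 52.0, 117.0] [ 629.6 -207.9  116.2   45.     3.8] [ 633.  -207.9  121.5   47.1    3.8]
0.78 [146.0, 265.0, 80.0, 95.0] [ 694.5 -327.3   57.6   45.8  -67.2] [ 700.9 -332.7   60.2   47.8  -67.2]
0.58 [150.0, 122.0, 52.0, 95.0] [ 570.9 -306.1   79.8   37.5    7.8] [ 571.6 -310.6   83.4   39.2    7.8]
now [ 630.6 -206.   144.7] jaw 91.5 t 32.3 gap 85.2 F [-1.1  0.4  0.4] j [-0.35  0.31  1.7  -0.    1.14 -1.95]
3
 rows:
 [0, 1, 32, 0.001, -0.005, -0.003]
 [1, 1, 32, 0.001, -0.005, -0.003]
 [1, 1, 32, 0.001, -0.005, -0.003]
```

```bash
python3 -m jog '[[0,0,30,0,-0.004,-0.025,1],[0,0,32,0,0,0,1],[0,0,30,0,0,0,1],[0,0,22,0,0,0,1],[0,0,10,0,0,0,1],[0,0,0,0,0,0,1],[0,0,0,0,0,0,1],[0,0,0,0,0,0,1]]'
python3 plan.py 628 -206 9 93
```

```text
time: 32.97
ee_pos: [0.6341, -0.2064, 0.0228]
eef_rot: [-0.027, 1.0, -0.001, -0.0]
ft_force: [0.7, 0.7, -0.2]
finger_gap: 0.0853
now [ 634.1 -206.4   22.8] jaw 93.1 t 32.97 gap 85.3 F [ 0.7  0.7 -0.2] j [-0.35  0.44  1.79 -0.    0.92 -1.97]
1
 rows:
 [6, 1, 14, -0.002, -0.0, 0.002]
```

```bash
python3 -m jog '[[5,0,7,0,0,0,1],[2,0,7,0,0,0,1],[0,0,0,0,0,0,1],[0,0,0,0,0,0,1],[0,0,0,0,0,0,1],[0,0,0,0,0,0,1],[0,0,0,0,0,0,1],[0,0,0,0,0,0,1]]'
python3 plan.py 628 -206 9 93
python3 -m jog '[[0,0,0,0,0,0,-1],[0,0,0,0,0,0,-1],[0,0,0,0,0,0,-1],[0,0,0,0,0,0,-1],[0,0,0,0,0,0,-1],[0,0,0,0,0,0,-1],[0,0,0,0,0,0,-1],[0,0,0,0,0,0,-1]]'
python3 plan.py 628 -206 90 93
```

```text
time: 33.63
ee_pos: [0.6315, -0.2089, 0.0151]
eef_rot: [-0.027, 1.0, -0.003, 0.006]
ft_force: [0.2, 0.0, -0.3]
finger_gap: 0.0853
now [ 631.5 -208.9   15.1] jaw 93.1 t 33.63 gap 85.3 F [ 0.2  0.  -0.3] j [-0.36  0.44  1.8  -0.    0.89 -1.98]
1
 rows:
 [3, 3, 6, -0.007, 0.011, 0.002]
time: 34.3
ee_pos: [0.6325, -0.2091, 0.0162]
eef_rot: [-0.027, 1.0, -0.004, 0.006]
ft_force: [-0.1, -0.3, -0.5]
finger_gap: 0.0419
now [ 632.5 -209.1   16.2] jaw 93.1 t 34.3 gap 41.9 F [-0.1 -0.3 -0.5] j [-0.36  0.44  1.8  -0.    0.89 -1.98]
2
 rows:
 [2, 1, -37, -0.004, 0.006, 0.001]
 [2, 2, -37, -0.004, 0.006, 0.001]
```

The grip is only on the top few millimetres, so I reopen and go lower.

```bash
python3 -m jog '[[0,0,0,0,0,0,1],[0,0,0,0,0,0,1],[0,0,0,0,0,0,1],[0,0,0,0,0,0,1],[3,2,9,0,0.011,0,1],[0,0,0,0,0,0,1],[0,0,0,0,0,0,1],[0,0,0,0,0,0,1]]'
python3 plan.py 628 -206 8 93
```

```text
time: 34.97
ee_pos: [0.6284, -0.2068, 0.0052]
eef_rot: [-0.027, 1.0, -0.004, -0.001]
ft_force: [-0.1, -0.2, -0.4]
finger_gap: 0.0853
now [ 628.4 -206.8    5.2] jaw 93.1 t 34.97 gap 85.3 F [-0.1 -0.2 -0.4] j [-0.35  0.45  1.81 -0.01  0.88 -1.97]
1
 rows:
 [0, 1, -3, -0.007, -0.001, 0.002]
```

```bash
python3 -m jog '[[0,0,0,0,0,0,-1],[0,0,0,0,0,0,-1],[0,0,0,0,0,0,-1],[0,0,0,0,0,0,-1],[0,0,0,0,0,0,-1],[0,0,0,0,0,0,-1],[0,0,0,0,0,0,-1],[0,0,0,0,0,0,-1]]'
python3 plan.py
python3 -m jog '[[0,0,-15,0,0,0,-1],[0,0,-35,0,0,0,-1],[0,0,-40,0,0,0,-1],[0,0,-35,0,0,0,-1],[0,0,-20,0,0,0,-1],[0,0,-10,0,0,0,-1],[0,0,0,0,0,0,-1],[0,0,0,0,0,0,-1]]'
python3 plan.py 451 229 130 97.6
```

```text
time: 35.63
ee_pos: [0.6293, -0.2072, 0.0063]
eef_rot: [-0.027, 1.0, -0.004, 0.0]
ft_force: [-1.1, -0.2, 0.3]
finger_gap: 0.0427
now [ 629.3 -207.2    6.3] jaw 93.1 t 35.63 gap 42.7 F [-1.1 -0.2  0.3] j [-0.35  0.45  1.8  -0.01  0.88 -1.97]
time: 36.3
ee_pos: [0.6266, -0.205, 0.1704]
eef_rot: [-0.027, 1.0, -0.003, -0.002]
ft_force: [0.1, 0.4, -0.4]
finger_gap: 0.0428
now [ 626.6 -205.   170.4] jaw 93.1 t 36.3 gap 42.8 F [ 0.1  0.4 -0.4] j [-0.35  0.28  1.7  -0.01  1.16 -1.97]
12
 rows:
 [13, 37, 3, -0.0, -0.0, -0.007]
 [12, 37, 3, -0.0, -0.0, -0.007]
 [12, 37, 3, -0.0, -0.0, -0.007]
 [12, 37, 3, -0.0, -0.0, -0.007]
 [12, 37, 3, -0.0, -0.0, -0.007]
 [11, 37, 3, -0.0, -0.0, -0.007]
 [11, 37, 3, -0.0, -0.0, -0.007]
 [11, 37, 3, -0.0, -0.0, -0.007]
 [11, 38, 3, -0.0, -0.0, -0.007]
 [10, 38, 3, -0.0, -0.0, -0.007]
 [10, 38, 3, -0.0, -0.0, -0.007]
 [10, 38, 3, -0.0, -0.0, -0.007]
```

```bash
python3 -m jog '[[13,37,0,0,0,-0.007,-1],[12,37,0,0,0,-0.007,-1],[12,37,0,0,0,-0.007,-1],[12,37,0,0,0,-0.007,-1],[12,37,0,0,0,-0.007,-1],[11,37,0,0,0,-0.007,-1],[11,37,0,0,0,-0.007,-1],[11,37,0,0,0,-0.007,-1]]'
python3 -m jog '[[11,36,5,0,0,-0.007,-1],[10,36,10,0,0,-0.007,-1],[10,36,15,0,0,-0.007,-1],[8,20,15,0,0,-0.007,-1],[0,0,15,0,0,0,-1],[0,0,0,0,0,0,-1],[0,0,0,0,0,0,-1],[0,0,0,0,0,0,-1]]'
python3 - <<'E'
from h import *
m=imaging.camera_model("wrist");e=readout.get_state()["ee_pos"][2]
im=imaging.grab_frame("wrist");cv2.imwrite("pics/w10.png",im[:,:,::-1])
for k,z in dict(sled=e-.006+.024,sled_pad=.004).items():
    for r in imaging.regions_of("wrist",k)[:1]:print(k,round(r["p"],2),np.round(r["bbox"]).tolist(),rect(m,r["mask"],z))
E
python3 plan.py 451 229 50 97.6
```

```text
time: 36.97
ee_pos: [0.4993, 0.0856, 0.1538]
eef_rot: [-0.05, 0.999, -0.003, -0.012]
ft_force: [1.2, -0.4, -0.2]
finger_gap: 0.0431
time: 37.63
ee_pos: [0.4266, 0.2154, 0.0789]
eef_rot: [-0.069, 0.997, -0.006, -0.024]
ft_force: [0.3, -1.0, -0.3]
finger_gap: 0.0425
sled 0.96 [255.0, 243.0, 101.0, 183.0] [419.9 215.1  99.2  44.5   8.3]
sled_pad 0.69 [284.0, 228.0, 72.0, 161.0] [411.4 256.6  74.1  12.   10.2]
now [428.5 215.6  80.5] jaw 97.8 t 37.78 gap 42.4 F [ 0.2  0.2 -1. ] j [ 0.41  0.07  2.13  0.01  0.99 -1.3 ]
2
 rows:
 [-13, 5, 15, -0.004, -0.023, 0.002]
 [-12, 5, 15, -0.004, -0.023, 0.002]
```

View pics/w10.png

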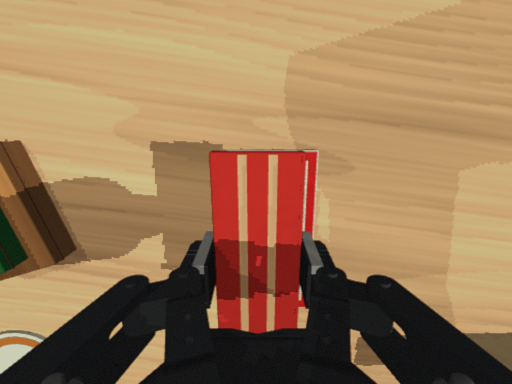

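The sled is held square with its near end at row 152, and the pad peeks out to the right at column 312. I correct the tilt and shift before lowering.

```bash
python3 - <<'E'
from h import *
m=imaging.camera_model("wrist");s=readout.get_state();e=s["ee_pos"]
print(e, onz(m,[[257,152]],e[2]+.018)[0]-e)
E
python3 -m jog '[[-13,5,8,-0.004,-0.023,0,-1],[-12,5,8,0,-0.023,0,-1],[0,0,5,0,0,0,-1],[0,0,0,0,0,0,-1],[0,0,0,0,0,0,-1],[0,0,0,0,0,0,-1],[0,0,0,0,0,0,-1],[0,0,0,0,0,0,-1]]'
python3 plan.py 451 229 30 97.6
```

```text
[0.42849268 0.2156478  0.08045652] [-0.05450757 -0.00737171  0.018     ]
time: 38.45
ee_pos: [0.4578, 0.2265, 0.0641]
eef_rot: [-0.064, 0.998, -0.0, 0.005]
ft_force: [-0.0, -1.5, -0.6]
finger_gap: 0.0425
now [457.8 226.5  64.1] jaw 97.4 t 38.45 gap 42.5 F [-0.  -1.5 -0.6] j [ 0.41  0.12  2.11 -0.    0.9  -1.28]
1
 rows:
 [7, 3, 34, -0.001, 0.01, -0.004]
```

```bash
python3 -m jog '[[6,2,15,0,0.008,0,-1],[2,0,15,0,0,0,-1],[0,0,12,0,0,0,-1],[0,0,6,0,0,0,-1],[0,0,0,0,0,0,-1],[0,0,0,0,0,0,-1],[0,0,0,0,0,0,-1],[0,0,0,0,0,0,-1]]'
python3 plan.py 452 228.5 11 97.6
```

```text
time: 39.12
ee_pos: [0.4474, 0.2277, 0.0123]
eef_rot: [-0.064, 0.998, -0.0, 0.0]
ft_force: [-0.9, -0.4, 0.0]
finger_gap: 0.0426
now [447.4 227.7  12.3] jaw 97.4 t 39.12 gap 42.6 F [-0.9 -0.4  0. ] j [ 0.42  0.19  2.15 -0.    0.8  -1.28]
1
 rows:
 [-5, 0, 1, -0.0, 0.0, -0.004]
```

```bash
python3 -m jog '[[-5,0,0,0,0,0,-1],[0,0,0,0,0,0,-1],[0,0,0,0,0,0,-1],[0,0,2,0,0,0,-1],[0,0,0,0,0,0,-1],[0,0,0,0,0,0,-1],[0,0,0,0,0,0,-1],[0,0,2,0,0,0,-1]]'
python3 plan.py 452 228.5 11 97.6
```

```text
time: 39.78
ee_pos: [0.4559, 0.2296, 0.0111]
eef_rot: [-0.064, 0.998, 0.001, 0.003]
ft_force: [0.3, 1.1, -1.0]
finger_gap: 0.0424
now [455.9 229.6  11.1] jaw 97.3 t 39.78 gap 42.4 F [ 0.3  1.1 -1. ] j [ 0.42  0.2   2.14 -0.    0.8  -1.28]
1
 rows:
 [4, -1, 0, 0.002, 0.006, -0.004]
```

```bash
python3 -m jog '[[3,0,2,0,0,0,-1],[0,0,0,0,0,0,-1],[0,0,0,0,0,0,-1],[0,0,0,0,0,0,0],[0,0,0,0,0,0,0.5],[0,0,0,0,0,0,1],[0,0,0,0,0,0,1],[0,0,-15,0,0,0,1]]'
python3 -m jog '[[0,0,-30,0,0,0,1],[0,0,-40,0,0,0,1],[0,0,-40,0,0,0,1],[0,0,-30,0,0,0,1],[0,0,-20,0,0,0,1],[0,0,0,0,0,0,1],[0,0,0,0,0,0,1],[0,0,0,0,0,0,1]]'
python3 - <<'E'
from h import *
m=imaging.camera_model("wrist")
im=imaging.grab_frame("wrist");cv2.imwrite("pics/w11.png",im[:,:,::-1])
for k,z in dict(sled=.028,sled_pad=.004,kettle=.03,kettle_pad=.004).items():
    for r in imaging.regions_of("wrist",k)[:1]:print(k,round(r["p"],2),np.round(r["bbox"]).tolist(),rect(m,r["mask"],z))
E
python3 plan.py 600 200 180 115
```

```text
time: 40.45
ee_pos: [0.4505, 0.2282, 0.0217]
eef_rot: [-0.064, 0.998, 0.0, 0.001]
ft_force: [0.1, -0.0, -0.7]
finger_gap: 0.0852
time: 41.12
ee_pos: [0.4484, 0.2276, 0.188]
eef_rot: [-0.064, 0.998, -0.0, -0.0]
ft_force: [-0.4, 0.1, -0.0]
finger_gap: 0.0853
sled 0.85 [257.0, 179.0, 40.0, 102.0] [454.9 230.2 115.   44.3   7.3]
sled_pad 0.74 [258.0, 167.0, 66.0, 122.0] [450.7 227.5 143.6  80.1   7.3]
kettle 0.68 [223.0, 302.0, 42.0, 56.0] [622.4 205.1  79.7  51.1   4. ]
kettle_pad 0.83 [82.0, 276.0, 74.0, 53.0] [624.7   5.   96.9  78.6 -44.9]
now [447.2 227.1 186.2] jaw 97.4 t 41.37 gap 85.0 F [-0.5 -0.4 -0.6] j [ 0.42 -0.03  2.02 -0.    1.16 -1.28]
4
 rows:
 [-37, -12, 1, -0.0, -0.001, -0.077]
 [-36, -14, 1, -0.0, -0.001, -0.077]
 [-35, -17, 1, -0.0, -0.001, -0.077]
 [-33, -20, 2, -0.0, -0.001, -0.077]
```

View pics/w11.png

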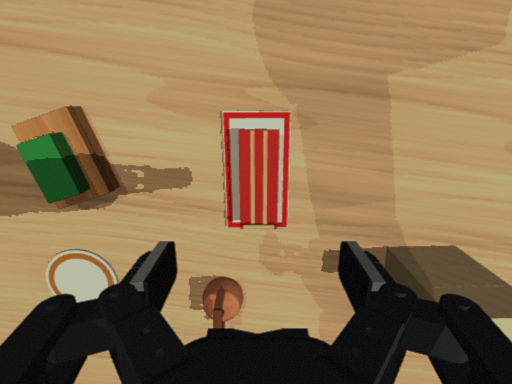

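The sled is centred in its outline at (258,178), within about 4 mm. Next I move over the kettle to measure its handle.

```bash
python3 -m jog '[[-37,-2,0,0,0,0,1],[-37,-2,0,0,0,0,1],[-36,-2,0,0,0,0,1],[-36,-2,0,0,0,0,1],[-30,-2,0,0,0,0,1],[0,0,0,0,0,0,1],[0,0,0,0,0,0,1],[0,0,0,0,0,0,1]]'
python3 - <<'E'
from h import *
m=imaging.camera_model("wrist")
im=imaging.grab_frame("wrist");np.save("w12.npy",im)
for k,z in dict(kettle=.03).items():
    for r in imaging.regions_of("wrist",k)[:2]:print(k,round(r["p"],2),np.round(r["bbox"]).tolist(),rect(m,r["mask"],z))
b=imaging.regions_of("wrist","kettle")[0]["bbox"];c,r=int(b[0]),int(b[1])
x0,y0=max(c-60,0),max(r-60,0);print(x0,y0)
cv2.imwrite("pics/w12.png",cv2.resize(im[y0:y0+120,x0:x0+120,::-1],None,fx=5,fy=5,interpolation=cv2.INTER_CUBIC))
E
python3 plan.py
```

```text
time: 42.03
ee_pos: [0.622, 0.2373, 0.1688]
eef_rot: [-0.065, 0.998, -0.004, -0.013]
ft_force: [-0.6, 0.2, -0.6]
finger_gap: 0.0852
kettle 0.81 [226.0, 194.0, 50.0, 76.0] [633.4 200.2  74.6  52.2 -24. ]
166 133
now [621.  237.5 169.8] jaw 97.5 t 42.18 gap 85.6 F [-0.5  0.3  0.2] j [ 0.33  0.3   1.67 -0.    1.2  -1.37]
```

View pics/w12.png

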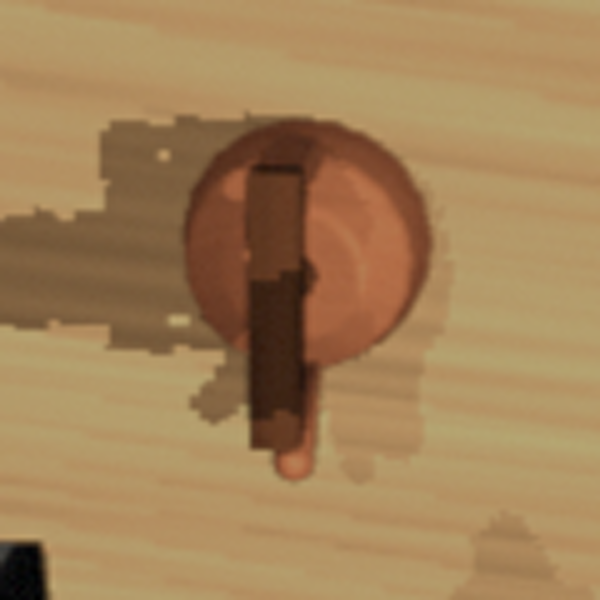

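The crop shows the bar running straight down the image, ends at full-image (221,167) and (221,222.6), with the spout at the lower end.

```bash
python3 - <<'E'
from h import *
m=imaging.camera_model("wrist")
P=onz(m,[[221,167],[221.2,222.6],[250/5+166,310/5+133],[302/5+166,310/5+133]],.068)
d=P[1]-P[0];print(P.round(4),"len",np.linalg.norm(d),"yaw",np.degrees(np.arctan2(d[1],d[0])),"mid",(P[0]+P[1])/2,"width",np.linalg.norm(P[3]-P[2]))
# body circle centre at max-width height ~ 18mm
print(onz(m,[[307/5+166,245/5+133]],.02))
E
python3 plan.py 632 206 150 97
```

```text
[[0.6005 0.2015 0.068 ]
 [0.6538 0.2067 0.068 ]
 [0.6272 0.1994 0.068 ]
 [0.626  0.2089 0.068 ]] len 0.05354989210347434 yaw 5.573392350093379 mid [0.62717729 0.20412986 0.068     ] width 0.009585091912986525
[[0.62634258 0.20461471 0.02      ]]
now [621.  237.5 169.8] jaw 97.5 t 42.18 gap 85.6 F [-0.5  0.3  0.2] j [ 0.33  0.3   1.67 -0.    1.2  -1.37]
1
 rows:
 [-7, -33, 20, -0.006, -0.026, 0.008]
```

Bar length 53.5 mm and width 9.6 mm confirm the 68 mm height. The kettle axis is about (627,204) with yaw 5.6°, so I grip the bar with the TCP at about z 50.

```bash
python3 -m jog '[[-5,-31,5,-0.006,-0.026,0.02,1],[0,-2,20,0,0,0.01,1],[0,0,25,0,0,0,1],[0,0,15,0,0,0,1],[0,0,0,0,0,0,1],[0,0,0,0,0,0,1],[0,0,0,0,0,0,1],[0,0,0,0,0,0,1]]'
python3 plan.py 627 204 51 95.6
```

```text
time: 42.85
ee_pos: [0.6264, 0.2067, 0.1109]
eef_rot: [-0.052, 0.999, 0.001, 0.005]
ft_force: [-0.6, 1.2, -0.3]
finger_gap: 0.0852
now [626.4 206.7 110.9] jaw 95.9 t 42.85 gap 85.2 F [-0.6  1.2 -0.3] j [ 0.28  0.32  1.76  0.    1.05 -1.39]
2
 rows:
 [0, -1, 30, 0.001, 0.005, 0.003]
 [0, -1, 30, 0.001, 0.005, 0.003]
```

```bash
python3 -m jog '[[0,-2,22,0,0.005,0,1],[0,-1,20,0,0.005,0,1],[0,0,12,0,0,0,1],[0,0,4,0,0,0,1],[0,0,0,0,0,0,1],[0,0,0,0,0,0,1],[0,0,0,0,0,0,1],[0,0,0,0,0,0,1]]'
python3 plan.py 627 204 51 95.6
```

```text
time: 43.52
ee_pos: [0.634, 0.2077, 0.0629]
eef_rot: [-0.053, 0.999, 0.003, 0.008]
ft_force: [0.7, 0.1, 1.1]
finger_gap: 0.0853
now [634.  207.7  62.9] jaw 96.1 t 43.52 gap 85.3 F [0.7 0.1 1.1] j [ 0.28  0.38  1.78  0.    0.96 -1.4 ]
1
 rows:
 [8, -3, 12, 0.006, 0.017, 0.008]
```

```bash
python3 -m jog '[[6,-3,8,0.006,0.015,0.008,1],[2,-1,6,0,0,0,1],[0,0,0,0,0,0,1],[0,0,0,0,0,0,1],[0,0,0,0,0,0,1],[0,0,0,0,0,0,1],[0,0,0,0,0,0,1],[0,0,0,0,0,0,1]]'
python3 plan.py 627 204 51 95.6
```

```text
time: 44.18
ee_pos: [0.6271, 0.2027, 0.0496]
eef_rot: [-0.048, 0.999, -0.0, 0.002]
ft_force: [0.0, 0.5, 0.0]
finger_gap: 0.0856
now [627.1 202.7  49.6] jaw 95.6 t 44.18 gap 85.6 F [0.  0.5 0. ] j [ 0.28  0.39  1.79 -0.    0.95 -1.39]
1
 rows:
 [0, 1, -1, -0.001, 0.004, -0.001]
```

```bash
python3 -m jog '[[0,0,0,0,0,0,-1],[0,0,0,0,0,0,-1],[0,0,0,0,0,0,-1],[0,0,0,0,0,0,-1],[0,0,0,0,0,0,-1],[0,0,0,0,0,0,-1],[0,0,0,0,0,0,-1],[0,0,0,0,0,0,-1]]'
python3 plan.py
python3 -m jog '[[0,0,-12,0,0,0,-1],[0,0,-20,0,0,0,-1],[0,0,-20,0,0,0,-1],[0,0,-6,0,0,0,-1],[0,0,0,0,0,0,-1],[0,0,0,0,0,0,-1],[0,0,0,0,0,0,-1],[0,0,0,0,0,0,-1]]'
python3 plan.py 632 12 105 95.6
```

```text
time: 44.85
ee_pos: [0.6277, 0.203, 0.0503]
eef_rot: [-0.049, 0.999, 0.0, 0.002]
ft_force: [-0.2, 0.5, -0.9]
finger_gap: 0.0086
now [627.7 203.   50.3] jaw 95.6 t 44.85 gap 8.6 F [-0.2  0.5 -0.9] j [ 0.28  0.39  1.79 -0.    0.95 -1.39]
time: 45.52
ee_pos: [0.625, 0.2022, 0.1095]
eef_rot: [-0.049, 0.999, -0.001, -0.0]
ft_force: [-1.2, -0.4, -1.4]
finger_gap: 0.0084
now [625.  202.2 109.5] jaw 95.6 t 45.52 gap 8.4 F [-1.2 -0.4 -1.4] j [ 0.28  0.33  1.76 -0.    1.06 -1.39]
5
 rows:
 [2, -38, 1, -0.0, -0.0, -0.0]
 [2, -38, 1, -0.0, -0.0, -0.0]
 [2, -38, 1, -0.0, -0.0, -0.0]
 [2, -38, 1, -0.0, -0.0, -0.0]
 [2, -38, 1, -0.0, -0.0, -0.0]
```

```bash
python3 -m jog '[[1,-18,0,0,0,0,-1],[2,-30,0,0,0,0,-1],[2,-36,0,0,0,0,-1],[2,-36,0,0,0,0,-1],[2,-32,0,0,0,0,-1],[1,-22,0,0,0,0,-1],[0,-10,0,0,0,0,-1],[0,0,0,0,0,0,-1]]'
python3 -m jog '[[0,0,10,0,0,0,-1],[0,0,10,0,0,0,-1],[0,0,0,0,0,0,-1],[0,0,0,0,0,0,-1],[0,0,0,0,0,0,-1],[0,0,0,0,0,0,-1],[0,0,0,0,0,0,-1],[0,0,0,0,0,0,-1]]'
python3 - <<'E'
from h import *
for n in("top","wrist"):
    imaging.grab_frame(n);m=imaging.camera_model(n)
    for r in imaging.regions_of(n,"kettle_pad")[:1]:print(n,round(r["p"],2),rect(m,r["mask"],.004))
im=imaging.grab_frame("scene")
for r in imaging.regions_of("scene","kettle_pad")[:1]:print("scene",round(r["p"],2),rect(imaging.camera_model("scene"),r["mask"],.004))
E
python3 plan.py 632.5 11.5 56 95.6
```

```text
time: 46.18
ee_pos: [0.6277, 0.013, 0.0998]
eef_rot: [-0.051, 0.999, -0.0, -0.007]
ft_force: [0.5, 1.4, -1.0]
finger_gap: 0.0086
time: 46.85
ee_pos: [0.6254, 0.0202, 0.0745]
eef_rot: [-0.054, 0.999, 0.001, -0.009]
ft_force: [-0.4, -0.3, -1.6]
finger_gap: 0.0085
top 0.77 [607.9   7.1  87.4  43.5 -78.3]
wrist 0.76 [624.6   3.7  95.6  76.9 -58.9]
scene 0.59 [642.3  18.9  99.5  79.3 -46.9]
now [625.4  19.6  74.5] jaw 96.1 t 47.15 gap 8.7 F [ 0.1 -0.  -1.5] j [-0.01  0.32  1.84  0.    1.   -1.69]
1
 rows:
 [-7, -9, 18, 0.003, -0.019, 0.009]
```

```bash
python3 -m jog '[[-6,-9,4,0.003,-0.019,0.009,-1],[-1,-1,4,0,0,0,-1],[0,0,4,0,0,0,-1],[0,0,0,0,0,0,-1],[0,0,0,0,0,0,-1],[0,0,0,0,0,0,-1],[0,0,0,0,0,0,-1],[0,0,0,0,0,0,-1]]'
python3 plan.py 632.5 11.5 55 95.6
```

```text
time: 47.82
ee_pos: [0.633, 0.0106, 0.0619]
eef_rot: [-0.049, 0.999, 0.0, -0.0]
ft_force: [0.3, -0.2, -1.2]
finger_gap: 0.0083
now [633.   10.6  61.9] jaw 95.6 t 47.82 gap 8.3 F [ 0.3 -0.2 -1.2] j [-0.02  0.34  1.84  0.    0.96 -1.69]
1
 rows:
 [0, 1, 7, 0.001, -0.001, -0.0]
```

```bash
python3 -m jog '[[0,0,5,0,0,0,-1],[0,0,0,0,0,0,-1],[0,0,0,0,0,0,-1],[0,0,0,0,0,0,-1],[0,0,0,0,0,0,-1],[0,0,0,0,0,0,-1],[0,0,0,0,0,0,-1],[0,0,2,0,0,0,-1]]'
python3 plan.py 632.5 11.5 55 95.6
```

```text
time: 48.48
ee_pos: [0.6335, 0.011, 0.0552]
eef_rot: [-0.049, 0.999, 0.0, 0.0]
ft_force: [-0.4, 0.0, -1.1]
finger_gap: 0.0082
now [633.5  11.   55.2] jaw 95.6 t 48.48 gap 8.2 F [-0.4  0.  -1.1] j [-0.02  0.35  1.85  0.    0.95 -1.69]
1
 rows:
 [1, 1, 0, 0.001, 0.0, 0.0]
```

```bash
python3 -m jog '[[0,0,2,0,0,0,-1],[0,0,0,0,0,0,-1],[0,0,0,0,0,0,-1],[0,0,0,0,0,0,-1],[0,0,0,0,0,0,-1],[0,0,0,0,0,0,-1],[0,0,0,0,0,0,-1],[0,0,0,0,0,0,-1]]'
python3 plan.py
python3 -m jog '[[0,0,0,0,0,0,-0.7],[0,0,0,0,0,0,-0.4],[0,0,0,0,0,0,0],[0,0,0,0,0,0,0.5],[0,0,0,0,0,0,1],[0,0,0,0,0,0,1],[0,0,-10,0,0,0,1],[0,0,-25,0,0,0,1]]'
python3 -m jog '[[0,0,-40,0,0,0,1],[0,0,-40,0,0,0,1],[0,0,-30,0,0,0,1],[40,0,-10,0,0,0,1],[40,0,0,0,0,0,1],[20,0,0,0,0,0,1],[0,0,0,0,0,0,1],[0,0,0,0,0,0,1]]'
python3 -m jog '[[0,0,0,0,0,0,1],[0,0,0,0,0,0,1],[0,0,0,0,0,0,1],[0,0,0,0,0,0,1],[0,0,0,0,0,0,1],[0,0,0,0,0,0,1],[0,0,0,0,0,0,1],[0,0,0,0,0,0,1]]'
python3 - <<'E'
from h import *
H=dict(kettle=.02,kettle_pad=.004,chest_small=.05,chest_large=.028,chest_middle=.028,chest_pad=.004,sled=.028,sled_pad=.004)
for n in("top","wrist"):
    im=imaging.grab_frame(n);m=imaging.camera_model(n);cv2.imwrite(f"pics/{n}_end.png",im[:,:,::-1])
    for k,z in H.items():
        for r in imaging.regions_of(n,k)[:1]:print(n,k,round(r["p"],2),np.round(r["bbox"]).tolist(),rect(m,r["mask"],z))
im=imaging.grab_frame("scene");m=imaging.camera_model("scene");cv2.imwrite("pics/scene_end.png",cv2.resize(im[110:330,140:430,::-1],None,fx=2.5,fy=2.5))
E
python3 plan.py
```

```text
time: 49.15
ee_pos: [0.634, 0.0109, 0.0543]
eef_rot: [-0.049, 0.999, 0.0, 0.001]
ft_force: [-0.3, 0.6, 0.5]
finger_gap: 0.0083
now [634.   10.9  54.3] jaw 95.6 t 49.15 gap 8.3 F [-0.3  0.6  0.5] j [-0.02  0.35  1.85  0.    0.95 -1.69]
time: 49.82
ee_pos: [0.6297, 0.011, 0.0848]
eef_rot: [-0.049, 0.999, 0.001, -0.005]
ft_force: [0.3, -0.1, 0.3]
finger_gap: 0.0856
time: 50.48
ee_pos: [0.5335, 0.0007, 0.2236]
eef_rot: [-0.049, 0.999, 0.0, 0.003]
ft_force: [-0.5, 0.7, 0.4]
finger_gap: 0.0855
time: 51.15
ee_pos: [0.5378, 0.0012, 0.2226]
eef_rot: [-0.049, 0.999, 0.0, 0.003]
ft_force: [0.9, -0.1, -0.0]
finger_gap: 0.0854
top chest_small 0.7 [251.0, 222.0, 18.0, 22.0] [464.1  14.4  66.9  38.2  24. ]
top chest_large 0.54 [254.0, 225.0, 29.0, 33.0] [458.6  14.1  98.9  67.4  25.3]
top chest_middle 0.58 [318.0, 229.0, 15.0, 25.0] [ 457.1 -197.7   83.    55.9  -11.4]
top chest_pad 0.71 [315.0, 230.0, 28.0, 39.0] [ 449.9 -199.7  118.5   91.1   -8.6]
top sled 0.85 [187.0, 227.0, 16.0, 34.0] [454.6 229.2 113.2  49.7   7.6]
top sled_pad 0.95 [186.0, 225.0, 27.0, 45.0] [451.1 229.4 143.4  77.6   7.5]
wrist kettle 0.66 [257.0, 245.0, 41.0, 64.0] [649.5  12.9  93.1  52.1   4.4]
wrist kettle_pad 0.63 [258.0, 227.0, 71.0, 60.0] [632.3   9.1  95.1  95.1   5.6]
wrist chest_small 0.81 [274.0, 109.0, 51.0, 72.0] [464.7  12.2  66.9  38.9  24.6]
wrist chest_large 0.71 [271.0, 100.0, 80.0, 108.0] [459.1  11.8  99.2  65.5  25.1]
wrist chest_middle 0.83 [91.0, 79.0, 60.0, 89.0] [ 456.3 -196.1   84.9   63.3  -10.3]
wrist chest_pad 0.75 [102.0, 73.0, 82.0, 123.0] [ 450.  -200.9  119.4   87.7   -9. ]
wrist sled 0.81 [29.0, 275.0, 59.0, 78.0] [ 725.6 -307.7  114.8   66.8   15.3]
wrist sled_pad 0.66 [446.0, 111.0, 80.0, 124.0] [452.1 225.1 143.9  80.1   7.1]
now [537.7   1.1 223. ] jaw 95.6 t 52.1 gap 85.2 F [-0.3 -0.9  0.4] j [-0.04  0.    1.91  0.    1.22 -1.71]
```

View pics/wrist_end.png

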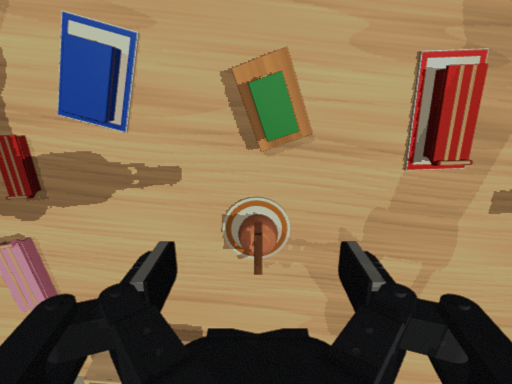

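```bash
python3 - <<'E'
from h import *
m=imaging.camera_model("wrist")
im=imaging.grab_frame("wrist")[:,:,:].astype(int)
g=im.sum(2);c=g[205:290,250:266]
d=np.argwhere(c<250)+[205,250];print(d.min(0),d.max(0))
for a,b in((222,274),(d[:,0].min(),d[:,0].max())):
    P=onz(m,[[258,a],[258,b]],.072);print(P.mean(0),np.linalg.norm(P[1]-P[0]))
r=imaging.regions_of("wrist","kettle_pad")[0];print(onz(m,[r["bbox"][:2]],.004))
E
```

```text
[214 250] [273 265]
[0.62561854 0.01061545 0.072     ] 0.06908743299556772
[0.62000265 0.01006122 0.072     ] 0.07754342105505548
[[0.62814166 0.01031603 0.004     ]]
```

```bash
python3 -c "
from rig import arm,readout
print(readout.get_state()['time'],arm.job_done())"
```

```text
the job is handed in; nothing more can be done
52.2 None
```

All four miniatures are in place and the job is handed in at 52.2 s. By my last camera measurements, each one is within its limits.

| Item | Distance from centre | Limit | Lined up within |
|---|---|---|---|
| Kettle on its pad | about 1–5 mm | 15 mm | not required |
| Sled on its pad | about 4 mm | 15 mm | 1° |
| Blue chest on its pad | about 6–8 mm | 15 mm | 3° |
| Green chest on the large chest | about 5.5 mm | 12 mm | 1° |

The large chest measured within about 2 mm of its start, and the gripper was open and clear of everything. I never moved near the bookcase or the file, but did not measure them again at the end.

- **Green chest:** its first placing was 7–8 mm off, so I regripped and shifted it. While setting it down again, a 5 mm push into contact gave 88 N on the wrist, below the 120 N limit.
- **Kettle position:** it rests on the release pose and the far end of its handle bar. My automatic fit of the bar failed because it also caught a handle post. The two wrist readings of the pad's centre differed by about 4 mm.
- **Kettle upright:** I judged this only from the last wrist picture. The final scene picture could not be viewed because the limit of 16 was reached.

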